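# Take the stacked dresser tray apart

### The arm

A 7-joint arm with a two-finger parallel gripper is mounted at the origin on the work surface. World frame = base frame: x ahead of the robot, y to its left, z up, the work surface at z = 0. Lengths are in m, angles in rad, forces in N, time in s.
With the tool pointing down it reaches from about 0.35 to 0.9 m from the base axis. Payload 8.1 kg.
Tool frame: the origin (TCP) lies at the very end of the fingers, on their centre line; the grasp point (between the pads) lies 19 mm behind it (arm.tcp_to_grasp is the distance from the TCP to the grasp point, in m); z points along the fingers, y is the line along which they close (so a half turn about z gives the same grasp; the last joint's range is limited). The gripper opens to 92 mm and grips with 3 to 60 N. Pads are 19 mm wide; open, the fingers measure 130 mm over their backs; the gripper's body (75 mm by 190 mm) begins 47 mm behind the grasp point.
Start: joints at [1.118, 0.434, 0.025, 1.573, -0.012, 1.134, -0.075], TCP at [0.214, -0.587, 0.196] pointing down, gripper open.
Joint ranges: [-2.62, 2.62], [-0.44, 2.09], [-1.27, 1.32], [0.08, 2.57], [-1.32, 4.46], [0.12, 2], [-2.74, 2.74]. Speed limits (rad/s): [2.22, 2.22, 3.01, 3.01, 3.14, 3.14, 3.14].

### API

Orientations are given as a rotation vector (axis times angle).
In Python, from cell import arm gives the robot as it stands.
- The arm moves only by the tool nudge_tcp, called after "Emit:" in YAML: its name, and indented under it one key for each argument. Schema: {"type":"object","properties":{"moves":{"type":"array","items":{"type":"array","items":{"type":"number"},"minItems":5,"maxItems":5},"minItems":1,"maxItems":10},"clamp_n":{"type":"number"},"only":{"type":"string"},"quiet":{"type":"boolean"},"lines":{"type":"string"}},"required":["moves"],"additionalProperties":false}. moves is a list of rows, 1 to 10 of them, each of 5 numbers: dx, dy, dz in shares of the most that a row can go, 1 being 50 mm, then a turn about the tool's z in units of 0.05 rad, then the opening from 0.0 (shut) to 1.0 (fully open); each row shifts and turns the commanded pose from where the row before left it, along the tool's axes as they then stand; what a row does not reach is not made up. A row lasts 1/10 s, in which the tool goes at most 0.05 m and 0.15 rad, less where a joint would pass 70% of its speed; a pose out of reach is approached as far as the arm can. The fingers move at their own pace and stop on an object; clamp_n is the grip in N (left out, the last holds). Time passes only in rows, so rows that do not move let the fingers close. The tool returns the time, the measured TCP pose, the force, the opening and the grip force at its end. only (a regular expression) keeps the lines of the reply that match it, lines (a string "A,B") keeps lines A to B, and quiet returns only ok. Input that does not fit is refused with a message, and nothing moves.
- arm.observe(): the state, without advancing time (a new reading comes with each control period).
- arm.get_image(name): name is "side" or "top"; returns a dict with "image" (420x560x3 uint8, blue, green, red), "fx", "fy", "cx", "cy" (pixels), "distortion" ([k1, k2, p1, p2, k3] as OpenCV has them; the pictures are not rectified), "cam_to_world" (4x4, takes a point from camera to world coordinates). Camera axes: x right, y down, z forward; pixel columns grow to the right and rows downward; lengths in m; the calibration is good to about 2 mm. A picture is of the moment at which its call begins. There is no depth.
- arm.sign_off(): hands the job in; it is judged then, once.
The state is a dict: "clock": time; "joints": joint angles; "dq": joint speeds; "joint_efforts": joint torques, N m; "position": TCP position; "ee_rot": TCP orientation; "force": force on the tool from outside, world axes, zero at the start; "ft_torque": the same for the moment, N m; "width": opening from 0.0 (shut) to 1.0 (fully open); "gripper_force": force on a finger pad.
Only numpy, scipy, OpenCV 4.12 (cv2) and the standard library are available. Lean on these libraries where they do the work, as an engineer would, in place of code of your own. Each camera call takes 0.05 s, during which the arm holds its last target. There are 200 camera calls.

### The job

Take the three-tier acrylic tray apart, one piece at a time from the top down: first stand the brown jar on the dark brown coaster and the green jar on the white coaster, then set the top (pink) tier on the pink mat, the middle (teal) tier on the teal mat and last the bottom (navy) tier on the navy mat. Set each tier down flat, centred on its mat and lined up with it, and each jar near the middle of its coaster; keep the jars upright throughout, and leave each piece standing free in its place.

Things in the scene. Friction and masses are not known exactly. Their poses are not given: they have to be found in the camera images.
- tier_top: Open clear-acrylic tray, pink felt on its floor: 100 long (its x) x 60 wide (its y) x 30 mm high, walls and floor 4 thick, a cross wall at its middle parts two compartments 44 x 52, a jar in each; 0.1-0.2 kg. Rests loosely on the middle tier's rim, 60 mm above the dresser, sides flush to about 2 mm. Origin: centre of its underside, z up. Ends alike: half a turn makes no difference.
- tier_middle: Open clear-acrylic tray, teal felt on its floor: 135 long (its x) x 60 wide (its y) x 30 mm high, walls and floor 4 thick, two cross walls 22 either side of the middle; 0.1-0.2 kg. Rests loosely on the bottom tier's rim, 30 mm above the dresser, sides flush to about 2 mm; its ends show beyond the top tier. Origin: centre of its underside, z up. Ends alike: half a turn makes no difference.
- tier_bottom: Open clear-acrylic tray, navy blue felt on its floor: 170 long (its x) x 60 wide (its y) x 30 mm high, walls and floor 4 thick, two cross walls 28 either side of the middle; 0.1-0.2 kg. Stands on the dresser, under the other tiers; its ends show beyond the middle tier. Origin: centre of its underside, z up. Ends alike: half a turn makes no difference.
- jar_brown: Closed brown glass jar with a black lid: upright cylinder 36 mm in diameter, 65 mm high (the top 16 is the lid, same diameter, fixed), 0.1 kg. It starts on the floor of either compartment of the top tier, its upper 39 mm clear above that tier's rim; the other jar is 48 mm away along the tier's x. Origin: centre of its underside, z up.
- jar_green: Closed pale green glass jar with a brass-gold lid: upright cylinder 36 mm in diameter, 65 mm high (the top 16 is the lid, same diameter, fixed), 0.1 kg. It starts on the floor of either compartment of the top tier, its upper 39 mm clear above that tier's rim; the other jar is 48 mm away along the tier's x. Origin: centre of its underside, z up.
- mat_pink: Pink felt mat, 124 long (along its x) x 84 wide x 3 mm thick, fixed to the dresser top; the place of the top (pink) tier. Origin: centre of its underside (on the surface); z up. The two ends are alike.
- mat_teal: Teal green felt mat, 159 long (along its x) x 84 wide x 3 mm thick, fixed to the dresser top; the place of the middle (teal) tier. Origin: centre of its underside (on the surface); z up. The two ends are alike.
- mat_navy: Navy blue felt mat, 194 long (along its x) x 84 wide x 3 mm thick, fixed to the dresser top; the place of the bottom (navy) tier. Origin: centre of its underside (on the surface); z up. The two ends are alike.
- coaster_dark: Dark brown round coaster, 70 mm in diameter, 5 mm thick, fixed to the dresser top; the place of the brown jar. Origin: centre of its underside (on the surface); z up.
- coaster_white: White round coaster, 70 mm in diameter, 5 mm thick, fixed to the dresser top; the place of the green jar. Origin: centre of its underside (on the surface); z up.

How it is judged:
By the outcome, as a careful person would: the job done as asked, in the order asked, and still so for the second after the job is handed in, with the robot touching nothing.
It also fails if it takes over 122 s, if anything falls off the work surface, if the arm or the gripper's body presses on something with over 40 N, if the wrist force passes 120 N, or if a joint passes its speed limit or range.

## Working session

There is one attempt and no reset: what is moved stays moved. The work goes in short steps, Python scripts to look and compute and a tool call to move; the robot and the scene stay as the last step left them, time stands still between calls to the robot, and variables do not carry over. Pictures are saved under pics/ and viewed, at most 14 in all, crops included, and the job is handed in when it is done.

```bash
ls; mkdir -p pics
```

Run:
```python
from cell import arm
import cv2,numpy as np
np.set_printoptions(precision=4,suppress=True)
print(arm.observe())
for n in("top","side"):
    d=arm.get_image(n); cv2.imwrite(f"pics/{n}0.png",d["image"]); print(n,d["fx"],d["fy"],d["cx"],d["cy"],d["distortion"]);print(d["cam_to_world"])
```

```text
cell.py
pics
{'clock': 0.0, 'joints': array([ 1.1184,  0.4352,  0.025 ,  1.5741, -0.0116,  1.134 , -0.0751]), 'dq': array([ 0.001 ,  0.0003, -0.0002,  0.0004, -0.0003,  0.0007, -0.0022]), 'joint_efforts': array([ -0.0001, -66.7845,   0.9851, -31.446 ,  -0.0604,   0.0429,
         0.0002]), 'position': array([ 0.2139, -0.5867,  0.1948]), 'ee_rot': array([-3.0922, -0.5462,  0.0007]), 'force': array([0.1788, 0.2442, 0.6905]), 'ft_torque': array([-0.0178,  0.0513,  0.013 ]), 'gripper_force': 0.0, 'width': 0.9984990070098945}
top 434.93773815883003 434.93773815883003 284.65997843698943 207.35914925667834 [-0.1361  0.      0.      0.      0.    ]
[[-0.0136 -0.9874  0.1576  0.3667]
 [-0.9999  0.0146  0.0053 -0.0119]
 [-0.0075 -0.1575 -0.9875  1.0915]
 [ 0.      0.      0.      1.    ]]
side 482.0526065930756 482.0526065930756 281.6013962088132 208.66685673699203 [0.04 0.   0.   0.   0.  ]
[[-0.8362 -0.342   0.4287  0.0721]
 [-0.548   0.491  -0.6772  0.6858]
 [ 0.0211 -0.8012 -0.598   0.6816]
 [ 0.      0.      0.      1.    ]]
```
View pics/top0.png

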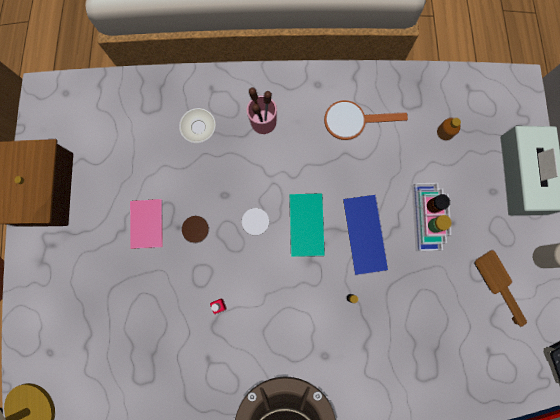

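View pics/side0.png

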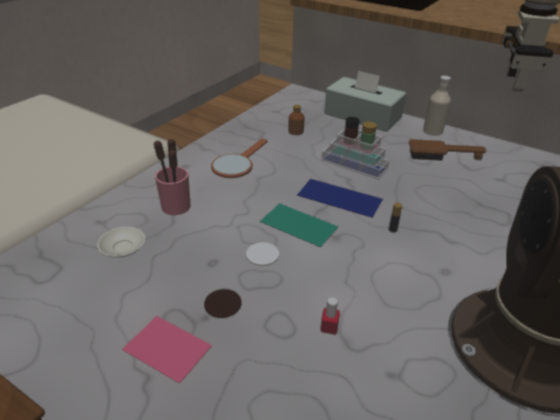

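The top view shows the pink mat (146,223), dark coaster (195,229), white coaster (255,221), teal mat (307,225), navy mat (366,234), and the stack around (433,217) with the brown jar's black lid at (439,203) and the gold lid at (442,224). The side view shows them all unobstructed, with the lids at (352,124) and (369,128).

Create v.py:
```python
import cv2,numpy as np
from cell import arm
np.set_printoptions(precision=4,suppress=True)
def ray(d,p):
    K=np.array([[d["fx"],0,d["cx"]],[0,d["fy"],d["cy"]],[0,0,1.]])
    u=cv2.undistortPoints(np.array(p,float).reshape(-1,1,2),K,np.array(d["distortion"])).reshape(-1,2)
    T=d["cam_to_world"]; return T[:3,3],np.c_[u,np.ones(len(u))]@T[:3,:3].T
def plane(d,p,z):
    o,r=ray(d,p); return o+r*((z-o[2])/r[:,2])[:,None]
def tri(da,pa,db,pb):
    A=[];b=[]
    for d,p in((da,pa),(db,pb)):
        o,r=ray(d,[p]); r=r[0]/np.linalg.norm(r[0]); P=np.eye(3)-np.outer(r,r); A.append(P);b.append(P@o)
    x,res,*_=np.linalg.lstsq(np.vstack(A),np.hstack(b),rcond=None); return x,np.sqrt(res)
def mask(im,lo,hi,roi=None):
    m=cv2.inRange(cv2.cvtColor(im,cv2.COLOR_BGR2HSV),np.array(lo),np.array(hi))
    if roi:
        k=np.zeros_like(m);x0,y0,x1,y1=roi;k[y0:y1,x0:x1]=255;m&=k
    return m
def big(m):
    return max(cv2.findContours(m,cv2.RETR_EXTERNAL,cv2.CHAIN_APPROX_NONE)[0],key=cv2.contourArea)
def cen(c):
    M=cv2.moments(c);return M["m10"]/M["m00"],M["m01"]/M["m00"]
```

Create look.py:
```python
from v import *
D={n:arm.get_image(n) for n in("top","side")}
R={"pink":(([150,90,100],[178,255,255]),(120,190,170,255),(110,300,220,390),.003),
"teal":(([75,120,60],[95,255,255]),(280,180,335,265),(250,195,345,250),.003),
"navy":(([108,120,60],[128,255,255]),(335,185,395,285),(290,170,390,220),.003),
"dark":(([0,30,0],[30,255,110]),(175,205,215,250),(195,280,250,325),.005),
"white":(([0,0,195],[180,40,255]),(235,200,275,242),(240,238,285,270),.005)}
for k,(hsv,rt,rs,h) in R.items():
    ct,cs=[big(mask(D[n]["image"],*hsv,r)) for n,r in(("top",rt),("side",rs))]
    x,res=tri(D["top"],cen(ct),D["side"],cen(cs))
    out=[]
    for n,c in(("top",ct),("side",cs)):
        P=plane(D[n],c.reshape(-1,2),h)[:,:2]
        r=cv2.minAreaRect((P*1000).astype(np.float32)); b=cv2.boxPoints(r); e=max((b[1]-b[0],b[2]-b[1]),key=np.linalg.norm)
        out.append((np.round(r[0],1),np.round(r[1],1),round(np.degrees(np.arctan2(e[1],e[0]))%180,1)))
    print(k,"tri",x,res,*out)
for n,(x0,y0,x1,y1) in {"top":(400,170,470,260),"side":(310,105,400,180)}.items():
    cv2.imwrite(f"pics/{n}_crop.png",cv2.resize(D[n]["image"][y0:y1,x0:x1],None,fx=6.4,fy=6.4,interpolation=cv2.INTER_CUBIC))
```

```bash
python3 look.py
```

```text
pink tri [ 0.5045  0.3528 -0.0019] [0.0001] (array([504.4, 351.1]), array([124.1,  82.6]), np.float32(2.3)) (array([503.8, 353.3]), array([122.8,  82.6]), np.float32(2.7))
teal tri [ 0.4957 -0.0605 -0.0013] [0.0004] (array([496.6, -60.4]), array([157.5,  83. ]), np.float32(1.0)) (array([496.2, -57.4]), array([153.6,  79.3]), np.float32(0.6))
navy tri [ 0.4687 -0.2083 -0.0009] [0.0006] (array([ 470. , -207.5]), array([192.1,  82.6]), np.float32(7.2)) (array([ 469.6, -204. ]), array([187.6,  77. ]), np.float32(7.1))
dark tri [0.4893 0.2232 0.0012] [0.0005] (array([488.2, 221.6]), array([67. , 66.2]), np.float32(89.5)) (array([488.3, 224.6]), array([64.8, 66.9]), np.float32(127.2))Traceback (most recent call last):
  File "look.py", line 9, in <module>
    ct,cs=[big(mask(D[n]["image"],*hsv,r)) for n,r in(("top",rt),("side",rs))]
           ~~~^^^^^^^^^^^^^^^^^^^^^^^^^^^^
  File "v.py", line 21, in big
    return max(cv2.findContours(m,cv2.RETR_EXTERNAL,cv2.CHAIN_APPROX_NONE)[0],key=cv2.contourArea)
ValueError: max() iterable argument is empty
```

```bash
sed -i 's/\[0,0,195\],\[180,40,255\]/[0,0,180],[180,30,255]/' look.py; python3 -c "
import cv2;print(cv2.cvtColor(cv2.imread('pics/side0.png'),cv2.COLOR_BGR2HSV)[[253,253,240],[263,255,290]],cv2.cvtColor(cv2.imread('pics/top0.png'),cv2.COLOR_BGR2HSV)[[221,205],[255,235]])"; python3 look.py
```

```text
[[108   8 163]
 [113   6 163]
 [150   2 130]] [[120  10 208]
 [132   8 159]]
pink tri [ 0.5045  0.3528 -0.0019] [0.0001] (array([504.4, 351.1]), array([124.1,  82.6]), np.float32(2.3)) (array([503.9, 353.3]), array([122.7,  82.6]), np.float32(2.7))
teal tri [ 0.4957 -0.0605 -0.0013] [0.0003] (array([496.5, -60.1]), array([157.5,  83.1]), np.float32(0.8)) (array([496.2, -57.5]), array([153.6,  79.4]), np.float32(0.6))
navy tri [ 0.4688 -0.2083 -0.0009] [0.0006] (array([ 470.1, -207.5]), array([191.9,  82.6]), np.float32(7.2)) (array([ 469.6, -204. ]), array([187.6,  77.1]), np.float32(7.0))
dark tri [0.4894 0.2232 0.0011] [0.0006] (array([488.2, 221.6]), array([67. , 66.2]), np.float32(89.5)) (array([488.3, 224.6]), array([64.8, 66.9]), np.float32(127.2))Traceback (most recent call last):
  File "look.py", line 9, in <module>
    ct,cs=[big(mask(D[n]["image"],*hsv,r)) for n,r in(("top",rt),("side",rs))]
           ~~~^^^^^^^^^^^^^^^^^^^^^^^^^^^^
  File "v.py", line 21, in big
    return max(cv2.findContours(m,cv2.RETR_EXTERNAL,cv2.CHAIN_APPROX_NONE)[0],key=cv2.contourArea)
ValueError: max() iterable argument is empty
```

```bash
sed -i 's/ct,cs=\[big(mask(D\[n\]\["image"\],\*hsv,r))/ct,cs=[big(mask(D[n]["image"],*(([0,0,148],[180,30,255]) if k+n=="whiteside" else hsv),r))/' look.py; python3 look.py|tail -1
```

```text
white tri [0.507  0.0696 0.0033] [0.0007] (array([506.6,  69.2]), array([65.7, 66.1]), np.float32(179.5)) (array([507.4,  70.7]), array([66.1, 64.7]), np.float32(89.8))
```

View pics/top_crop.png

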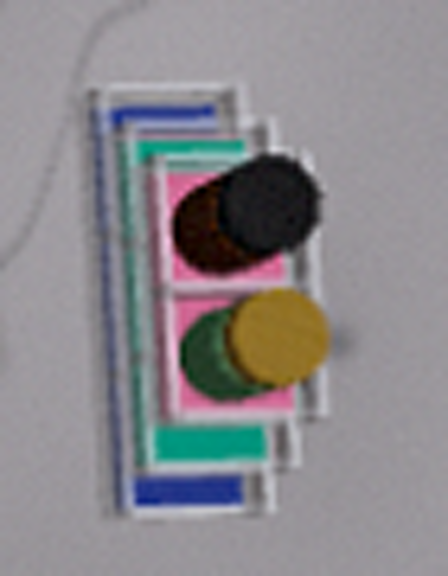

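View pics/side_crop.png

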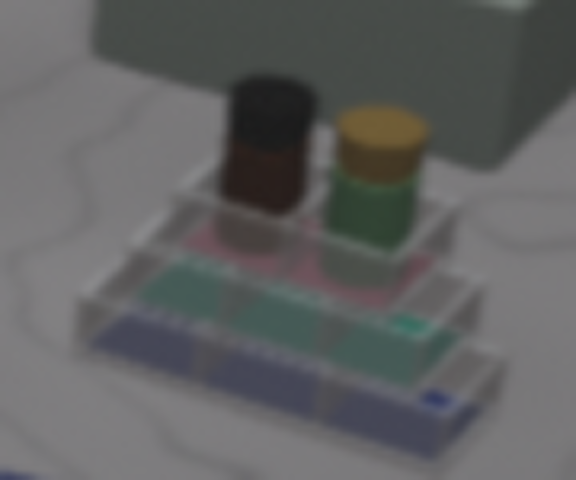

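Lids in the top crop: black at (270,203), gold at (281,337). The three tier rims show as nested white rectangles. In the side crop the lid tops are at about (272,92) and (382,124).

Create stack.py:
```python
from v import *
D={n:arm.get_image(n) for n in("top","side")}
t=lambda L:(np.array(L)+.5)/6.4-.5+[400,170]
s=lambda L:(np.array(L)+.5)/6.4-.5+[310,105]
for n,a,b in(("brown",(270,203),(272,92)),("green",(281,337),(382,124))):
    print(n,plane(D["top"],t([a]),.129),plane(D["side"],s([b]),.129),tri(D["top"],t([a])[0],D["side"],s([b])[0]))
for n,z,q in(("top",.09,[(152,158),(172,420),(327,415),(310,152)]),("mid",.06,[(118,124),(146,472),(298,468),(272,118)]),("bot",.03,[(88,88),(122,515),(272,513),(245,84)])):
    P=plane(D["top"],t(q),z)[:,:2]; e=P[0]+P[3]-P[1]-P[2]
    print(n,P.mean(0),"len",np.linalg.norm(e)/2,"wid",np.linalg.norm(P[0]+P[1]-P[2]-P[3])/2,"ang",np.degrees(np.arctan2(e[1],e[0])))
# felt ends per colour
# rim corners side near: bottom tier left/right corners
for n,a,b in(("botrim near-left",(88,88),(82,298)),("midrim near-left",(118,124),(133,245)),("toprim near-left",(152,158),(177,195)),("botrim near-right",(122,515),(440,405))):
    print(n,tri(D["top"],t([a])[0],D["side"],s([b])[0]))
```

Create go.py:
```python
# usage: go.py x y z yawdeg(of tool x) -> turn, then dx dy dz in tool axes after the turn
import sys
from v import *
from scipy.spatial.transform import Rotation as R
o=arm.observe(); r=R.from_rotvec(o["ee_rot"]); M=r.as_matrix()
yaw=np.degrees(np.arctan2(M[1,0],M[0,0]))
x,y,z,w=map(float,sys.argv[1:5])
turn=-((w-yaw+90)%180-90)
M2=(r*R.from_rotvec([0,0,np.radians(turn)])).as_matrix()
print("clock",o["clock"],"pos",o["position"],"yaw",yaw,"toolz",M[:,2],"j7",o["joints"][6],"F",o["force"],"w",o["width"],"gf",o["gripper_force"])
print("turn rad",np.radians(turn),"d tool",M2.T@(np.array([x,y,z])-o["position"]))
```

```bash
python3 stack.py; python3 go.py .48 -.37 .2 5
```

```text
brown [[ 0.529  -0.3655  0.129 ]] [[ 0.5307 -0.3651  0.129 ]] (array([ 0.5298, -0.3651,  0.1292]), array([0.0012]))
green [[ 0.4809 -0.3661  0.129 ]] [[ 0.4825 -0.3651  0.129 ]] (array([ 0.4818, -0.3658,  0.1288]), array([0.0013]))
top [ 0.505  -0.3665] len 0.09787543510887693 wid 0.05984862162370913 ang 0.23298994434075576
mid [ 0.506  -0.3645] len 0.13381575154474462 wid 0.0600279584742892 ang 0.7522929594917593
bot [ 0.5088 -0.364 ] len 0.168684184504304 wid 0.06176154857506993 ang 0.4816376222327989
botrim near-left (array([ 0.5918, -0.3316,  0.0302]), array([0.0013]))
midrim near-left (array([ 0.571 , -0.333 ,  0.0615]), array([0.0012]))
toprim near-left (array([ 0.5537, -0.3363,  0.0883]), array([0.0004]))
botrim near-right (array([ 0.4264, -0.3323,  0.0358]), array([0.0029]))
clock 0.5 pos [ 0.2142 -0.5872  0.1956] yaw 20.040027356705348 toolz [-0. -0. -1.] j7 -0.07509279659579221 F [-0.3565 -0.1344 -0.1767] w 1.0001394996041404 gf 0.0
turn rad 0.262497996964528 d tool [ 0.2837 -0.1932 -0.0044]
```

The rows are not in the units I measure in: shifts go in shares of 50 mm and turns go in units of 0.05 rad. I convert before sending: -0.03 m is -0.6, 0.114 rad is 2.28.

Emit:
nudge_tcp:
  moves:
    - [0, 0, -0.6, 2.28, 1]
    - [0, 0, 0, 2.28, 1]
    - [0, 0, 0, 2.28, 1]
    - [0, 0, 0, 0, 1]
  clamp_n: 20

```text
clock: 0.9
position: [0.2143, -0.5872, 0.2258]
ee_rot: [3.141, 0.009, 0.0]
force: [-0.1, -0.5, -0.8]
width: 1.002
gripper_force: 0.0
```

```bash
python3 go.py .5295 -.3655 .225 0.5
```

```text
clock 0.9 pos [ 0.2143 -0.5872  0.2258] yaw 0.3399203447101118 toolz [ 0.     -0.0004 -1.    ] j7 -0.38950137856728256 F [-0.1434 -0.4997 -0.8349] w 1.0020395960676265 gf 0.0
turn rad -0.0027939170502661614 d tool [ 0.3172 -0.2189  0.0007]
```

Emit:
nudge_tcp:
  moves:
    - [0, -0.8, 0, 0, 1]
    - [0, -0.8, 0, 0, 1]
    - [0.6, -0.8, 0, 0, 1]
    - [0.8, -0.8, 0, 0, 1]
    - [0.8, -0.6, 0, 0, 1]
    - [0.8, -0.58, 0, 0, 1]
    - [0.8, 0, 0, 0, 1]
    - [0.8, 0, 0, 0, 1]
    - [0.8, 0, 0, 0, 1]
    - [0.8, 0, 0, 0, 1]

```text
clock: 1.9
position: [0.5194, -0.3702, 0.2256]
ee_rot: [3.141, 0.018, 0.0]
force: [0.4, -0.3, 0.1]
width: 1.003
gripper_force: 0.0
```

Emit:
nudge_tcp:
  moves:
    - [0.14, 0, 0, 0, 1]
    - [0, 0, 0, 0, 1]

```text
clock: 2.1
position: [0.5258, -0.3696, 0.2247]
ee_rot: [-3.141, -0.019, 0.001]
force: [-0.6, 0.4, 0.5]
width: 1.0
gripper_force: 0.0
```

```bash
python3 go.py .5295 -.3655 .097 0.5
```

```text
clock 2.1 pos [ 0.5258 -0.3696  0.2247] yaw 0.7059856834697592 toolz [-0.0008  0.0008 -1.    ] j7 -1.049148761217275 F [-0.6127  0.3959  0.4888] w 1.0000582133210476 gf 0.0
turn rad 0.003595128388518216 d tool [ 0.0038 -0.004   0.1277]
```

Scaled: 0.03 m is 0.6, 0.008 m is 0.16.

Emit:
nudge_tcp:
  moves:
    - [0.08, -0.08, 0.6, 0, 1]
    - [0, 0, 0.6, 0, 1]
    - [0, 0, 0.6, 0, 1]
    - [0, 0, 0.6, 0, 1]
    - [0, 0, 0.16, 0, 1]
    - [0, 0, 0, 0, 1]

```text
clock: 2.7
position: [0.5269, -0.3666, 0.097]
ee_rot: [-3.141, -0.012, 0.004]
force: [0.5, 0.3, 0.5]
width: 1.001
gripper_force: 0.0
```

```bash
python3 go.py .5295 -.3655 .097 0.5; python3 -c "
from v import *
for n in('top','side'):cv2.imwrite(f'pics/{n}1.png',arm.get_image(n)['image'])
a=cv2.imread('pics/top1.png')[130:280,380:540];b=cv2.imread('pics/side1.png')[60:210,290:450]
cv2.imwrite('pics/c1.png',cv2.resize(np.hstack([a,b]),None,fx=2.5,fy=2.5))"
```

```text
clock 2.7 pos [ 0.5269 -0.3666  0.097 ] yaw 0.4269607314291701 toolz [-0.0024  0.0008 -1.    ] j7 -1.0704733469766152 F [0.4558 0.3014 0.4799] w 1.0012057244696377 gf 0.0
turn rad -0.0012747757198092898 d tool [ 0.0026 -0.0011  0.    ]
```

View pics/c1.png

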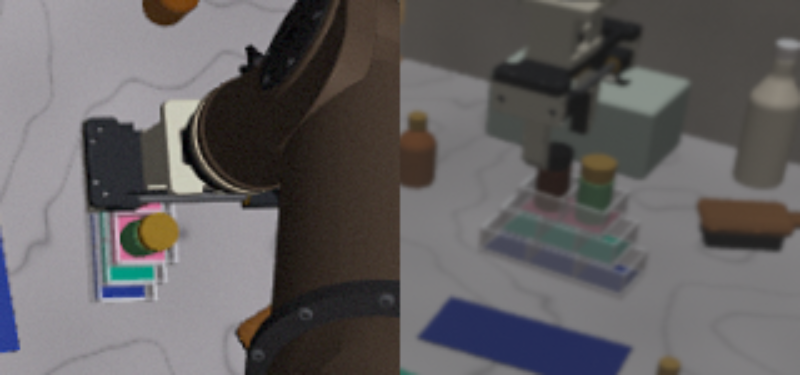

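The crop shows the open fingers straddling the brown jar (side pane near (550,165)), with the gold-lidded jar clear of them. I'll close on it and lift.

Scaled: -0.001 m is -0.02, 0.0026 m is 0.052.

Emit:
nudge_tcp:
  moves:
    - [0.052, -0.02, 0, 0, 1]
    - [0, 0, 0, 0, 0.5]
    - [0, 0, 0, 0, 0.2]
    - [0, 0, 0, 0, 0.2]
    - [0, 0, 0, 0, 0.2]
    - [0, 0, 0, 0, 0.2]
  clamp_n: 20

```text
clock: 3.4
position: [0.5314, -0.3654, 0.0977]
ee_rot: [3.142, 0.012, -0.0]
force: [1.1, 1.0, 0.3]
width: 0.615
gripper_force: 0.0
```

Emit:
nudge_tcp:
  moves:
    - [0, 0, 0, 0, 0.2]
    - [0, 0, 0, 0, 0.2]
    - [0, 0, 0, 0, 0.2]
    - [0, 0, -0.2, 0, 0.2]
    - [0, 0, -0.6, 0, 0.2]
    - [0, 0, -0.8, 0, 0.2]
    - [0, 0, -0.8, 0, 0.2]
    - [0, 0, 0, 0, 0.2]

```text
clock: 4.2
position: [0.5343, -0.367, 0.2247]
ee_rot: [3.136, 0.012, 0.014]
force: [-0.4, -0.8, -0.0]
width: 0.203
gripper_force: 0.0
```

```bash
python3 go.py .4885 .2235 .215 0.5
```

```text
clock 4.2 pos [ 0.5343 -0.367   0.2247] yaw 0.43571099661306406 toolz [ 0.009  -0.0052 -0.9999] j7 -1.0645866095088379 F [-0.3918 -0.8236 -0.0007] w 0.2027208505859537 gf 0.0
turn rad -0.0011220547819277514 d tool [-0.0407 -0.5909  0.0063]
```

Emit:
nudge_tcp:
  moves:
    - [0, 0, 0, 0, 1]
    - [0, 0, 0, 0, 1]
    - [0, 0, 0, 0, 1]
    - [0, 0, 0, 0, 1]
    - [0, 0, 0, 0, 1]
    - [0, 0, 0, 0, 1]
    - [0, 0, 0, 0, 1]
    - [0, 0, 0, 0, 1]
    - [0, 0, 0, 0, 1]
    - [0, 0, 0, 0, 1]

```text
clock: 5.2
position: [0.5314, -0.3654, 0.2177]
ee_rot: [3.141, 0.012, 0.0]
force: [-0.3, -0.8, -0.5]
width: 0.988
gripper_force: 0.0
```

```bash
python3 -c "
from v import *
for n in('top','side'):cv2.imwrite(f'pics/{n}2.png',arm.get_image(n)['image'])
a=cv2.imread('pics/top2.png')[130:280,380:540];b=cv2.imread('pics/side2.png')[60:210,290:450]
cv2.imwrite('pics/c2.png',cv2.resize(np.hstack([a,b]),None,fx=2.5,fy=2.5))"; python3 go.py .5295 -.3655 .097 0.5
```

```text
clock 5.3 pos [ 0.5314 -0.3653  0.2176] yaw 0.446379558866203 toolz [ 0. -0. -1.] j7 -1.0646763553057703 F [-0.1376 -0.7171  0.3072] w 0.9993810660746044 gf 0.0
turn rad -0.000935853244156645 d tool [-0.002   0.0001  0.1206]
```

View pics/c2.png

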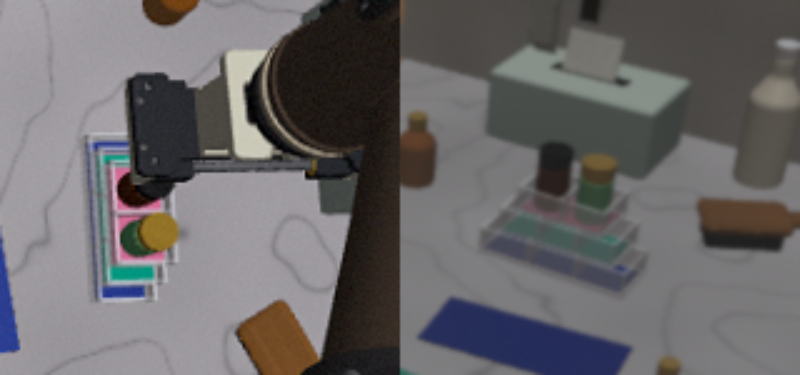

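The brown jar still stands upright in its compartment (side pane (555,170)) and nothing has shifted. I closed for too short a time, so I'll repeat with longer waits.

Scaled: 0.04 m is 0.8, 0.03 m is 0.6.

Emit:
nudge_tcp:
  moves:
    - [-0.04, 0, 0.6, 0, 0.7]
    - [0, 0, 0.8, 0, 0.7]
    - [0, 0, 0.6, 0, 0.7]
    - [0, 0, 0.4, 0, 0.7]
    - [0, 0, 0, 0, 0.7]
    - [0, 0, 0, 0, 0.7]
    - [0, 0, 0, 0, 0.2]
    - [0, 0, 0, 0, 0.2]
    - [0, 0, 0, 0, 0.2]
    - [0, 0, 0, 0, 0.2]
  clamp_n: 20

```text
clock: 6.3
position: [0.5297, -0.3655, 0.0983]
ee_rot: [3.141, 0.012, 0.001]
force: [0.4, -0.6, 0.1]
width: 0.402
gripper_force: 0.6
```

Emit:
nudge_tcp:
  moves:
    - [0, 0, 0, 0, 0.2]
    - [0, 0, 0, 0, 0.2]
    - [0, 0, 0, 0, 0.2]
    - [0, 0, 0, 0, 0.2]

```text
clock: 6.7
position: [0.5309, -0.3686, 0.1002]
ee_rot: [3.137, 0.01, 0.007]
force: [-0.4, -5.1, 12.3]
width: 0.203
gripper_force: 5.5
```

Emit:
nudge_tcp:
  moves:
    - [0, 0, -0.2, 0, 0.2]
    - [0, 0, -0.4, 0, 0.2]
    - [0, 0, -0.6, 0, 0.2]
    - [0, 0, -0.8, 0, 0.2]
    - [0, 0, -0.6, 0, 0.2]
    - [0, 0, 0, 0, 0.2]
    - [0, 0, 0, 0, 0.2]

```text
clock: 7.4
position: [0.5296, -0.3652, 0.2283]
ee_rot: [3.141, 0.012, 0.002]
force: [0.4, -0.2, 0.0]
width: 0.202
gripper_force: 0.0
```

```bash
python3 go.py .4885 .2235 .225 0.5
```

```text
clock 7.4 pos [ 0.5296 -0.3652  0.2283] yaw 0.4553573765933972 toolz [ 0.001  -0.0003 -1.    ] j7 -1.0624217523842883 F [ 0.3896 -0.177   0.0422] w 0.20168973673956048 gf 0.0
turn rad -0.0007791607651730993 d tool [-0.036  -0.589   0.0031]
```

```bash
python3 -c "
from v import *
for n in('top','side'):cv2.imwrite(f'pics/{n}3.png',arm.get_image(n)['image'])
a=cv2.imread('pics/top3.png')[130:280,380:540];b=cv2.imread('pics/side3.png')[60:210,290:450]
cv2.imwrite('pics/c3.png',cv2.resize(np.hstack([a,b]),None,fx=2.5,fy=2.5))"
```

```text
(no output)
```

View pics/c3.png

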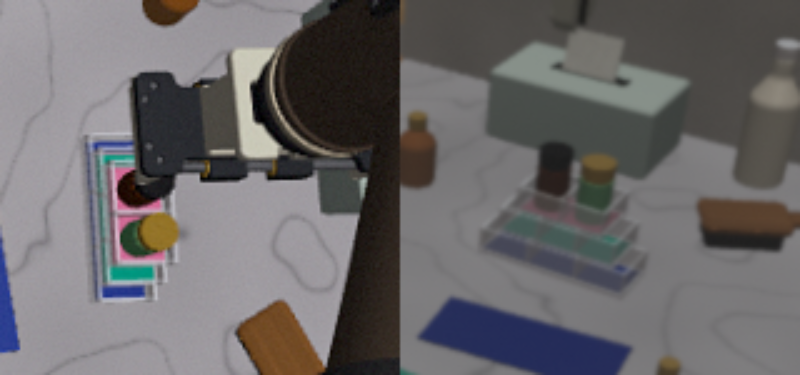

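Add to v.py:
```python
def proj(d,P):
    T=np.linalg.inv(d["cam_to_world"]); K=np.array([[d["fx"],0,d["cx"]],[0,d["fy"],d["cy"]],[0,0,1.]])
    return cv2.projectPoints(np.array(P,float),cv2.Rodrigues(T[:3,:3])[0],T[:3,3],K,np.array(d["distortion"]))[0].reshape(-1,2)
```

Run:
```python
from v import *
d=arm.get_image("side")
P=np.array([(x,-.3666+s,z) for s in(.046,.065,-.046,-.065) for x in (.5175,.5365) for z in(.097,.135)])
p=proj(d,P)
im=cv2.imread("pics/side1.png"); 
im=cv2.resize(im[80:180,300:420],None,fx=6,fy=6,interpolation=cv2.INTER_CUBIC)
for (u,v),q in zip(p,P):
    cv2.circle(im,(int((u-300+.5)*6),int((v-80+.5)*6)),4,(0,255,0) if q[2]<.1 else (0,0,255),-1)
cv2.imwrite("pics/f1.png",im); print(arm.observe())
```

```text
{'clock': 7.55, 'joints': array([ 0.5551,  0.4465, -0.0516,  1.4757,  0.0235,  1.2227, -1.0624]), 'dq': array([ 0.0008,  0.0037, -0.0015, -0.0011,  0.0004,  0.0013, -0.001 ]), 'joint_efforts': array([ -0.0076, -69.9683,  -0.1497, -33.1173,  -0.058 ,  -0.0399,
         0.0002]), 'position': array([ 0.5287, -0.3648,  0.2262]), 'ee_rot': array([-3.1402, -0.0124,  0.0035]), 'force': array([-0.0338,  0.5293, -0.1934]), 'ft_torque': array([-0.0115,  0.0321, -0.0048]), 'gripper_force': 0.0, 'width': 0.19913423544106518}
```

View pics/f1.png

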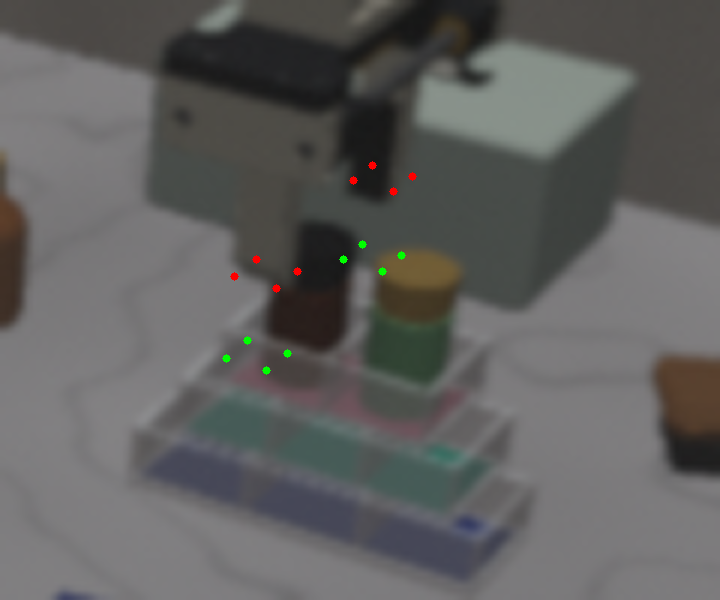

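Side crop: the fingertip lies about 35 mm higher (crop (265,275)) than the pose reading projects (green dots at about (255,355)). I'll check this against a fresh picture and the present reading.

Run:
```python
from v import *
o=arm.observe();d=arm.get_image("side");t=arm.get_image("top")
p=proj(d,[o["position"]+[0,0,z] for z in(0,.02,.04,.06)]);print(p,proj(t,[o["position"]+[0,0,z] for z in(0,.04)]),o["position"])
x,y=p.mean(0).astype(int)
im=d["image"].copy()
x0,y0=max(0,x-50),0
c=cv2.resize(im[y0:y0+130,x0:x0+120],None,fx=4.5,fy=4.5,interpolation=cv2.INTER_CUBIC)
for u,v in p: cv2.circle(c,(int((u-x0+.5)*4.5),int((v-y0+.5)*4.5)),3,(0,255,0),-1)
cv2.imwrite("pics/f2.png",c)
```

```text
[[357.183   82.7231]
 [358.1612  74.7423]
 [359.162   66.587 ]
 [360.1865  58.2509]] [[457.5169 193.4368]
 [465.0955 189.6276]] [ 0.5287 -0.3648  0.2262]
```

View pics/f2.png

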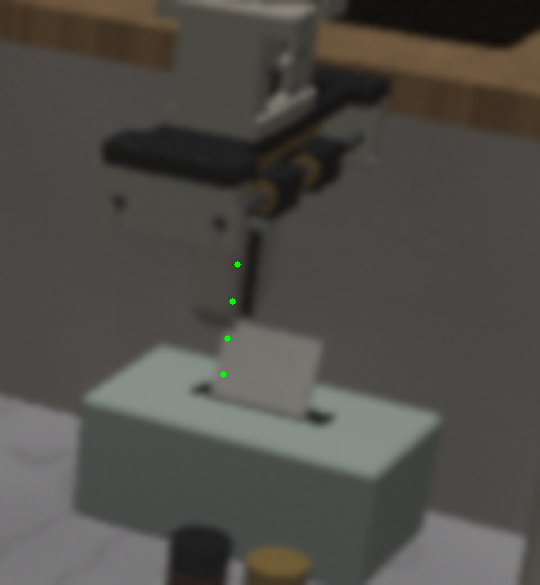

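The tips (crop (231,315)) are about 30 mm above where the reading puts them (223,374), with no sideways offset. That explains the miss: the fingers only caught the lid's top edge. I'll allow for +0.030 in z, so the reading for this grasp should be 0.067.

Emit:
nudge_tcp:
  moves:
    - [0, 0, 0, 0, 0.75]
    - [0, 0, 0, 0, 0.75]
    - [0, 0, 0, 0, 0.75]
    - [0, 0, 0, 0, 0.75]
    - [0, 0, 0, 0, 0.75]
    - [0, 0, 0, 0, 0.75]
    - [0, 0, 0, 0, 0.75]
    - [0, 0, 0.8, 0, 0.75]
    - [0, 0, 0.8, 0, 0.75]
    - [0, 0, 0.6, 0, 0.75]
  clamp_n: 20

```text
clock: 8.65
position: [0.5287, -0.365, 0.1156]
ee_rot: [-3.141, -0.012, 0.002]
force: [0.2, -0.4, -0.1]
width: 0.751
gripper_force: 0.0
```

Emit:
nudge_tcp:
  moves:
    - [0, 0, 0.6, 0, 0.75]
    - [0, 0, 0.36, 0, 0.75]
    - [0, 0, 0, 0, 0.75]
    - [0, 0, 0, 0, 0.75]

```text
clock: 9.05
position: [0.5297, -0.3655, 0.0701]
ee_rot: [3.141, 0.012, 0.0]
force: [0.2, -0.6, 0.6]
width: 0.75
gripper_force: 0.0
```

```bash
python3 go.py .5295 -.3655 .068 0.5
```

Run:
```python
from v import *
o=arm.observe();d=arm.get_image("side")
P=[o["position"]+[0,s,.03] for s in(.035,-.035)]
im=d["image"].copy();c=cv2.resize(im[60:180,300:420],None,fx=4.5,fy=4.5,interpolation=cv2.INTER_CUBIC)
for u,v in proj(d,P): cv2.circle(c,(int((u-300+.5)*4.5),int((v-60+.5)*4.5)),3,(0,255,0),-1)
cv2.imwrite("pics/f3.png",c)
```

```text
clock 9.05 pos [ 0.5297 -0.3655  0.0701] yaw 0.44029386431120343 toolz [ 0.0001 -0.0001 -1.    ] j7 -1.0762370556129612 F [ 0.1834 -0.5871  0.6233] w 0.7498602330135996 gf 0.0
turn rad -0.001042068651412037 d tool [-0.0002 -0.      0.0021]
```

View pics/f3.png

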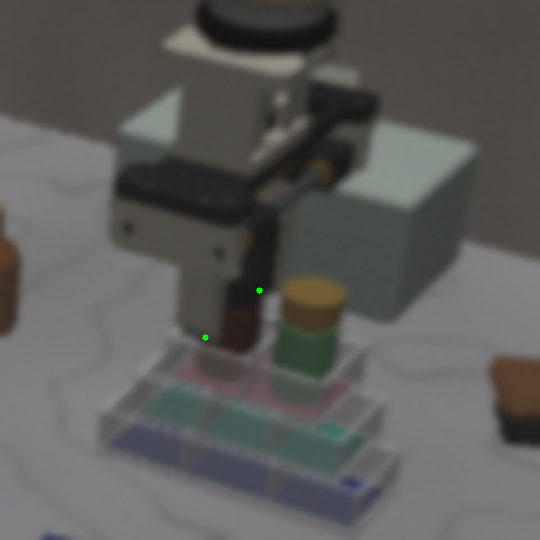

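The near fingertip (205,335) now sits beside the brown jar at the corrected mark, so the offset holds. Closing.

Emit:
nudge_tcp:
  moves:
    - [0, 0, 0, 0, 0.25]
    - [0, 0, 0, 0, 0.25]
    - [0, 0, 0, 0, 0.25]
    - [0, 0, 0, 0, 0.25]
    - [0, 0, 0, 0, 0.25]
    - [0, 0, 0, 0, 0.25]
    - [0, 0, 0, 0, 0.25]
    - [0, 0, 0, 0, 0.25]
  clamp_n: 20

```text
clock: 9.9
position: [0.5296, -0.3656, 0.0699]
ee_rot: [3.141, 0.012, 0.001]
force: [0.1, -0.9, 2.3]
width: 0.388
gripper_force: 20.0
```

```bash
python3 go.py .5295 -.3655 .068 0.5
```

```text
clock 9.9 pos [ 0.5296 -0.3656  0.0699] yaw 0.4405392093621554 toolz [ 0.0004 -0.0004 -1.    ] j7 -1.0762346781444656 F [ 0.0903 -0.8562  2.3341] w 0.388023845151616 gf 19.966326747089624
turn rad -0.0010377865724693763 d tool [-0.0001 -0.0001  0.0019]
```

Scaled: -0.04 m is -0.8, -0.03 m is -0.6.

Emit:
nudge_tcp:
  moves:
    - [0, 0, -0.2, 0, 0.25]
    - [0, 0, -0.4, 0, 0.25]
    - [0, 0, -0.6, 0, 0.25]
    - [0, 0, -0.6, 0, 0.25]
    - [0, -0.2, -0.2, 0, 0.25]
    - [0, -0.6, 0, 0, 0.25]
    - [0, -0.8, 0, 0, 0.25]
    - [0, -0.8, 0, 0, 0.25]
    - [0, -0.8, 0, 0, 0.25]
    - [0, -0.8, 0, 0, 0.25]

```text
clock: 10.9
position: [0.527, -0.1628, 0.1691]
ee_rot: [-3.141, -0.013, 0.002]
force: [1.0, 0.3, -1.0]
width: 0.391
gripper_force: 20.0
```

Emit:
nudge_tcp:
  moves:
    - [0, -0.8, 0, 0, 0.25]
    - [0, -0.8, 0, 0, 0.25]
    - [0, -0.8, 0, 0, 0.25]
    - [-0.2, -0.8, 0, 0, 0.25]
    - [-0.2, -0.8, 0, 0, 0.25]
    - [-0.2, -0.8, 0, 0, 0.25]
    - [-0.2, -0.8, 0, 0, 0.25]
    - [0, -0.8, 0, 0, 0.25]
    - [0, -0.6, 0, 0, 0.25]
    - [0, -0.4, 0, 0, 0.25]

```text
clock: 11.9
position: [0.4833, 0.2075, 0.1693]
ee_rot: [-3.141, -0.018, 0.002]
force: [1.6, -1.5, -1.6]
width: 0.386
gripper_force: 20.0
```

Emit:
nudge_tcp:
  moves:
    - [0, -0.2, 0, 0, 0.25]
    - [0, 0, 0, 0, 0.25]
    - [0, 0, 0, 0, 0.25]

```text
clock: 12.2
position: [0.4847, 0.213, 0.1693]
ee_rot: [3.14, 0.011, -0.001]
force: [-0.7, -0.1, -1.5]
width: 0.386
gripper_force: 20.0
```

```bash
python3 go.py .4888 .2235 .012 0.5
```

```text
clock 12.2 pos [0.4847 0.213  0.1693] yaw 0.402454162443882 toolz [-0.0006 -0.0011 -1.    ] j7 -2.1831503152343594 F [-0.6642 -0.1055 -1.4778] w 0.38592661530434264 gf 19.9591569788754
turn rad -0.0017024960369696896 d tool [ 0.0043 -0.0106  0.1573]
```

Scaled: 0.03 m is 0.6, 0.02 m is 0.4.

Emit:
nudge_tcp:
  moves:
    - [0.08, -0.2, 0.4, 0, 0.25]
    - [0, 0, 0.6, 0, 0.25]
    - [0, 0, 0.6, 0, 0.25]
    - [0, 0, 0.6, 0, 0.25]
    - [0, 0, 0.4, 0, 0.25]
    - [0, 0, 0.2, 0, 0.25]
    - [0, 0, 0.1, 0, 0.25]
    - [0, 0, 0, 0, 0.25]
    - [0, 0, 0, 0, 0.25]

```text
clock: 13.1
position: [0.4896, 0.2244, 0.0256]
ee_rot: [-3.141, -0.011, -0.002]
force: [0.3, -1.0, -1.0]
width: 0.391
gripper_force: 20.0
```

```bash
python3 go.py .4888 .2235 .0109 0.5
```

```text
clock 13.1 pos [0.4896 0.2244 0.0256] yaw 0.4161416808249625 toolz [ 0.0014  0.0006 -1.    ] j7 -2.271493438129575 F [ 0.2722 -0.9511 -0.9826] w 0.39072576068341364 gf 19.95927907526493
turn rad -0.0014636037747926722 d tool [-0.0009  0.0009  0.0147]
```

Emit:
nudge_tcp:
  moves:
    - [-0.02, 0.02, 0.1, 0, 0.25]
    - [0, 0, 0.08, 0, 0.25]
    - [0, 0, 0.06, 0, 0.25]
    - [0, 0, 0.04, 0, 0.25]
    - [0, 0, 0, 0, 0.25]
    - [0, 0, 0, 0, 0.25]

```text
clock: 13.7
position: [0.4879, 0.2232, 0.0106]
ee_rot: [3.141, 0.012, 0.0]
force: [0.0, -0.7, 0.6]
width: 0.389
gripper_force: 20.0
```

Emit:
nudge_tcp:
  moves:
    - [0, 0, 0.02, 0, 0.25]
    - [0, 0, 0, 0, 0.25]

```text
clock: 13.9
position: [0.4881, 0.223, 0.0104]
ee_rot: [3.141, 0.012, 0.001]
force: [-3.1, -3.9, 11.6]
width: 0.389
gripper_force: 20.0
```

```bash
python3 go.py .4888 .2235 .0109 0.5
```

```text
clock 13.9 pos [0.4881 0.223  0.0104] yaw 0.42725410598131297 toolz [ 0.0006 -0.0004 -1.    ] j7 -2.280046624146983 F [-3.1042 -3.888  11.5679] w 0.3892234842968412 gf 20.001761242747307
turn rad -0.0012696553679328276 d tool [ 0.0007 -0.0004 -0.0005]
```

Scaled: -0.001 m is -0.02, -0.04 m is -0.8.

Emit:
nudge_tcp:
  moves:
    - [0, 0, -0.02, 0, 0.25]
    - [0, 0, 0, 0, 0.75]
    - [0, 0, 0, 0, 0.75]
    - [0, 0, 0, 0, 0.75]
    - [0, 0, 0, 0, 0.75]
    - [0, 0, 0, 0, 0.75]
    - [0, 0, -0.4, 0, 0.75]
    - [0, 0, -0.8, 0, 0.75]
    - [0, 0, -0.8, 0, 0.75]
    - [0, 0, -0.8, 0, 0.75]

```text
clock: 14.9
position: [0.4875, 0.2232, 0.1521]
ee_rot: [3.141, 0.012, -0.001]
force: [1.9, 0.4, -0.1]
width: 0.747
gripper_force: 0.0
```

Emit:
nudge_tcp:
  moves:
    - [0, 0.6, 0, 0, 0.75]
    - [0, 0.8, 0, 0, 0.75]
    - [0, 0.8, 0, 0, 0.75]
    - [0, 0.8, 0, 0, 0.75]
    - [0, 0.8, 0, 0, 0.75]
    - [0, 0.8, 0, 0, 0.75]
    - [0, 0.8, 0, 0, 0.75]
    - [0, 0.8, 0, 0, 0.75]
    - [0, 0.8, 0, 0, 0.75]
    - [0, 0.8, 0, 0, 0.75]

```text
clock: 15.9
position: [0.4907, -0.1683, 0.1507]
ee_rot: [3.141, 0.012, 0.0]
force: [0.9, -0.0, -0.1]
width: 0.748
gripper_force: 0.0
```

Emit:
nudge_tcp:
  moves:
    - [0, 0.8, 0, 0, 0.75]
    - [0, 0.8, 0, 0, 0.75]
    - [0, 0.8, 0, 0, 0.75]
    - [0, 0.8, 0, 0, 0.75]
    - [0, 0.6, 0, 0, 0.75]
    - [0, 0, 0, 0, 0.75]
    - [0, 0, 0, 0, 0.75]
    - [0, 0, 0, 0, 0.75]

```text
clock: 16.7
position: [0.4927, -0.3551, 0.1505]
ee_rot: [-3.141, -0.015, 0.0]
force: [-0.7, -0.1, 0.2]
width: 0.748
gripper_force: 0.0
```

```bash
python3 go.py .4815 -.3658 .07 0.5
```

```text
clock 16.7 pos [ 0.4927 -0.3551  0.1505] yaw 0.5317318702678219 toolz [-0.0001  0.001  -1.    ] j7 -1.0499428909266926 F [-0.7232 -0.1163  0.2243] w 0.7481240979046224 gf 0.0
turn rad 0.000553825613989142 d tool [-0.0112  0.0107  0.0805]
```

Emit:
nudge_tcp:
  moves:
    - [-0.22, 0.214, 0, 0, 0.75]
    - [0, 0, 0, 0, 0.75]
    - [0, 0, 0.6, 0, 0.75]
    - [0, 0, 0.6, 0, 0.75]
    - [0, 0, 0.4, 0, 0.75]
    - [0, 0, 0, 0, 0.75]
    - [0, 0, 0, 0, 0.75]

```text
clock: 17.4
position: [0.4815, -0.3675, 0.0711]
ee_rot: [3.142, 0.012, -0.0]
force: [0.5, 0.1, -0.0]
width: 0.75
gripper_force: 0.0
```

```bash
python3 go.py .4815 -.3658 .07 0.5
```

```text
clock 17.4 pos [ 0.4815 -0.3675  0.0711] yaw 0.44475533634311765 toolz [-0.0001 -0.     -1.    ] j7 -1.0315575945786155 F [ 0.4611  0.1361 -0.0222] w 0.7502910292654799 gf 0.0
turn rad -0.0009642012749693869 d tool [ 0.0001 -0.0017  0.0011]
```

Scaled: -0.0015 m is -0.03.

Emit:
nudge_tcp:
  moves:
    - [0, -0.03, 0, 0, 0.25]
    - [0, 0, 0, 0, 0.25]
    - [0, 0, 0, 0, 0.25]
    - [0, 0, 0, 0, 0.25]
    - [0, 0, 0, 0, 0.25]
    - [0, 0, 0, 0, 0.25]
    - [0, 0, 0, 0, 0.25]
    - [0, 0, 0, 0, 0.25]
  clamp_n: 20

```text
clock: 18.2
position: [0.4816, -0.3662, 0.0709]
ee_rot: [3.141, 0.012, 0.001]
force: [-0.5, -0.6, 3.8]
width: 0.387
gripper_force: 20.0
```

```bash
python3 go.py .4815 -.3658 .07 0.5
```

```text
clock 18.2 pos [ 0.4816 -0.3662  0.0709] yaw 0.4357545137516449 toolz [ 0.0005 -0.0004 -1.    ] j7 -1.03384043490264 F [-0.4717 -0.63    3.7893] w 0.3871022629598738 gf 19.95796744711697
turn rad -0.0011212952645785037 d tool [-0.0001 -0.0004  0.0009]
```

Emit:
nudge_tcp:
  moves:
    - [0, 0, -0.2, 0, 0.25]
    - [0, 0, -0.4, 0, 0.25]
    - [0, 0, -0.6, 0, 0.25]
    - [0, 0, -0.6, 0, 0.25]
    - [0, -0.2, -0.2, 0, 0.25]
    - [0, -0.6, 0, 0, 0.25]
    - [0, -0.8, 0, 0, 0.25]
    - [0, -0.8, 0, 0, 0.25]
    - [0, -0.8, 0, 0, 0.25]
    - [0, -0.8, 0, 0, 0.25]

```text
clock: 19.2
position: [0.4789, -0.1635, 0.1701]
ee_rot: [-3.141, -0.013, 0.002]
force: [1.3, 0.2, -1.7]
width: 0.389
gripper_force: 19.9
```

Emit:
nudge_tcp:
  moves:
    - [0, -0.8, 0, 0, 0.25]
    - [0, -0.8, 0, 0, 0.25]
    - [0.2, -0.8, 0, 0, 0.25]
    - [0.2, -0.8, 0, 0, 0.25]
    - [0, -0.8, 0, 0, 0.25]
    - [0, -0.4, 0, 0, 0.25]
    - [0, 0, 0, 0, 0.25]
    - [0, 0, 0, 0, 0.25]

```text
clock: 20.0
position: [0.4974, 0.0544, 0.1701]
ee_rot: [3.141, 0.014, -0.002]
force: [0.4, -0.8, -1.0]
width: 0.386
gripper_force: 19.9
```

```bash
python3 go.py .507 .0697 .012 0.5
```

```text
clock 20.0 pos [0.4974 0.0544 0.1701] yaw 0.5208736395020708 toolz [-0.0012 -0.0005 -1.    ] j7 -1.8592801843449909 F [ 0.4355 -0.7538 -1.0219] w 0.38626890798706703 gf 19.947738591581583
turn rad 0.0003643137361854847 d tool [ 0.01   -0.0153  0.1581]
```

Scaled: 0.03 m is 0.6, -0.015 m is -0.3.

Emit:
nudge_tcp:
  moves:
    - [0.2, -0.3, 0.2, 0, 0.25]
    - [0, 0, 0.6, 0, 0.25]
    - [0, 0, 0.6, 0, 0.25]
    - [0, 0, 0.6, 0, 0.25]
    - [0, 0, 0.6, 0, 0.25]
    - [0, 0, 0.3, 0, 0.25]
    - [0, 0, 0.1, 0, 0.25]
    - [0, 0, 0, 0, 0.25]
    - [0, 0, 0, 0, 0.25]

```text
clock: 20.9
position: [0.5087, 0.0688, 0.0214]
ee_rot: [3.142, 0.011, 0.002]
force: [0.2, -0.7, -1.5]
width: 0.387
gripper_force: 19.9
```

```bash
python3 go.py .507 .0697 .0119 0.5
```

```text
clock 20.9 pos [0.5087 0.0688 0.0214] yaw 0.39310262827023046 toolz [ 0.0011 -0.0001 -1.    ] j7 -1.963989772520003 F [ 0.2292 -0.666  -1.4777] w 0.38726146969029535 gf 19.948301436379552
turn rad -0.0018657110984128332 d tool [-0.0017 -0.0009  0.0095]
```

Emit:
nudge_tcp:
  moves:
    - [-0.02, -0.02, 0.08, 0, 0.25]
    - [0, 0, 0.06, 0, 0.25]
    - [0, 0, 0.04, 0, 0.25]
    - [0, 0, 0, 0, 0.25]
    - [0, 0, 0, 0, 0.25]

```text
clock: 21.4
position: [0.5072, 0.0701, 0.0118]
ee_rot: [3.141, 0.012, 0.0]
force: [-0.7, -0.6, 1.7]
width: 0.39
gripper_force: 20.0
```

Emit:
nudge_tcp:
  moves:
    - [0, 0, 0.02, 0, 0.25]
    - [0, 0, 0, 0, 0.25]

```text
clock: 21.6
position: [0.5075, 0.0697, 0.0114]
ee_rot: [3.141, 0.011, 0.001]
force: [-1.1, -3.1, 11.1]
width: 0.387
gripper_force: 20.0
```

```bash
python3 go.py .507 .0697 .0119 0.5
```

```text
clock 21.6 pos [0.5075 0.0697 0.0114] yaw 0.41286118354278156 toolz [ 0.0008 -0.0006 -1.    ] j7 -1.9727465905448176 F [-1.0526 -3.0861 11.0741] w 0.3867459319897685 gf 20.00055469572544
turn rad -0.0015208592534693777 d tool [-0.0005  0.     -0.0005]
```

Emit:
nudge_tcp:
  moves:
    - [0, 0, -0.02, 0, 0.25]
    - [0, 0, 0, 0, 0.75]
    - [0, 0, 0, 0, 0.75]
    - [0, 0, 0, 0, 0.75]
    - [0, 0, 0, 0, 0.75]
    - [0, 0, 0, 0, 0.75]
    - [0, 0, -0.4, 0, 0.85]
    - [0, 0, -0.8, 0, 0.85]
    - [0, 0, -0.8, 0, 0.85]
    - [0, 0, -0.8, 0, 0.85]

```text
clock: 22.6
position: [0.5066, 0.0702, 0.1531]
ee_rot: [-3.142, -0.012, 0.001]
force: [1.0, -0.7, -0.2]
width: 0.853
gripper_force: 0.0
```

Emit:
nudge_tcp:
  moves:
    - [0, 0, -0.6, 0, 0.85]
    - [0, 0.8, 0, 0, 0.85]
    - [0, 0.8, 0, 0, 0.85]
    - [0, 0, 0, 0, 0.85]
    - [0, 0, 0, 0, 0.85]

```text
clock: 23.1
position: [0.5075, -0.0107, 0.1816]
ee_rot: [3.141, 0.008, -0.0]
force: [-0.2, 0.9, 1.0]
width: 0.845
gripper_force: 0.0
```

Run:
```python
from v import *
t=arm.get_image("top");s=arm.get_image("side")
cv2.imwrite("pics/top4.png",t["image"]);cv2.imwrite("pics/side4.png",s["image"])
print(proj(t,[(.4885,.2235,.07),(.507,.0697,.07)]),proj(s,[(.4885,.2235,.07),(.507,.0697,.07)]))
a=cv2.resize(t["image"][170:260,400:470],None,fx=6,fy=6,interpolation=cv2.INTER_CUBIC)
b=cv2.resize(s["image"][200:320,190:300],(380,415))
c=np.zeros((540,800,3),np.uint8);c[:,:420]=a;c[:415,420:]=b
cv2.imwrite("pics/c4.png",c)
```

```bash
python3 go.py .505 -.3660 .1 0.5
```

```text
[[188.3926 225.8562]
 [252.6886 217.2913]] [[220.8805 276.6147]
 [262.1941 227.9809]]
clock 23.2 pos [ 0.5076 -0.0087  0.1815] yaw 0.500389055780707 toolz [-0.0002  0.0006 -1.    ] j7 -1.7198967003561938 F [-0.2422  0.0299  0.369 ] w 0.8495161812649692 gf 0.0
turn rad 6.790304347151939e-06 d tool [-0.0057  0.3573  0.0813]
```

View pics/c4.png

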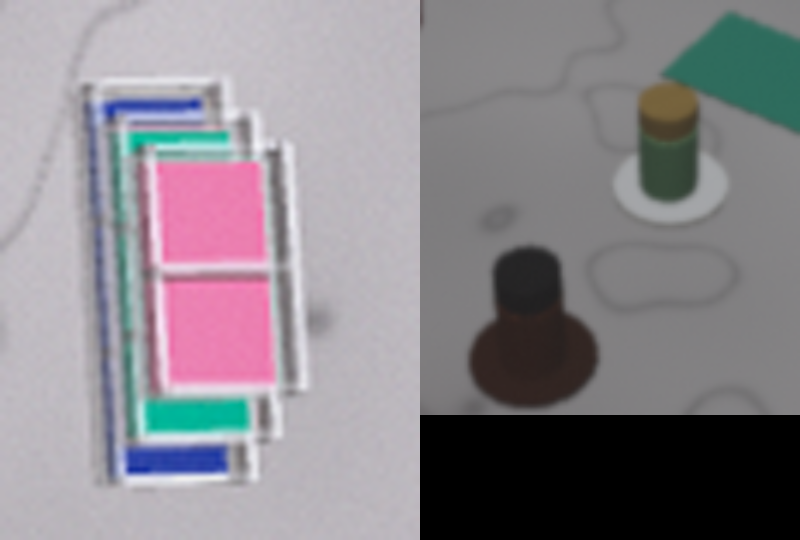

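Both jars stand upright on their coasters: brown at about (530,325) and green at (668,145) in the right pane. On the left the emptied stack is undisturbed, with the pink rim corners at (134,146), (156,393), (307,388) and (290,142).

Run:
```python
from v import *
d=arm.get_image("top");s=arm.get_image("side")
t=lambda L:(np.array(L)+.5)/6-.5+[400,170]
for n,z,q in(("top",.09,[(134,146),(156,393),(307,388),(290,142)]),("mid",.06,[(112,116),(135,441),(280,436),(256,110)]),("bot",.03,[(82,82),(113,484),(256,480),(228,80)])):
    P=plane(d,t(q),z)[:,:2]; e=P[0]+P[3]-P[1]-P[2]
    print(n,P.mean(0),np.linalg.norm(e)/2,np.linalg.norm(P[0]+P[1]-P[2]-P[3])/2,np.degrees(np.arctan2(e[1],e[0])))
# felt floor of top tier
for h,r,z in((([150,60,100],[178,255,255]),None,.064),):
  for D,roi in((d,(415,185,460,240)),(s,(310,105,400,180))):
    c=big(mask(D["image"],*(h if D is d else ([150,25,60],[179,255,255])),roi)); P=plane(D,c.reshape(-1,2),z)[:,:2]*1000
    print(cv2.minAreaRect(P.astype(np.float32)),cen(c))
```

```text
top [ 0.5054 -0.3651] 0.09805865753827442 0.06256528452529257 0.7457067221555287
mid [ 0.5065 -0.3646] 0.1331260557006535 0.06049948389039604 0.4483894846647479
bot [ 0.5087 -0.3637] 0.16857887268021432 0.062001180077759455 0.6221085058547766
((483.45697021484375, -371.07989501953125), (44.400150299072266, 41.378116607666016), 89.04478454589844) (436.02972027972027, 224.50524475524475)
((507.4560546875, -367.7663269042969), (57.12583923339844, 94.42975616455078), 89.4661865234375) (357.9296636085627, 143.67023445463812)
```

The rows are not in the units I measure in: shifts go in shares of 50 mm and turns go in units of 0.05 rad. I convert before sending: 0.04 m is 0.8, 0.03 m is 0.6.

Emit:
nudge_tcp:
  moves:
    - [0, 0.6, 0, 0, 0.85]
    - [0, 0.8, 0, 0, 0.85]
    - [0, 0.8, 0, 0, 0.85]
    - [0, 0.8, 0, 0, 0.85]
    - [0, 0.8, 0, 0, 0.85]
    - [0, 0.8, 0, 0, 0.85]
    - [0, 0.8, 0, 0, 0.85]
    - [0, 0.8, 0, 0, 0.85]
    - [0, 0.6, 0, 0, 0.85]
    - [0, 0.34, 0, 0, 0.85]

```text
clock: 24.3
position: [0.5102, -0.3689, 0.1812]
ee_rot: [3.141, 0.01, -0.001]
force: [0.4, 0.9, 0.3]
width: 0.85
gripper_force: 0.0
```

Emit:
nudge_tcp:
  moves:
    - [0, 0, 0.8, 0, 0.85]
    - [0, 0, 0, 0, 0.85]
    - [0, 0, 0, 0, 0.85]
    - [0, 0, 0, 0, 0.85]

```text
clock: 24.7
position: [0.5117, -0.3658, 0.1431]
ee_rot: [3.141, 0.015, 0.002]
force: [0.0, 0.1, 0.9]
width: 0.851
gripper_force: 0.0
```

```bash
python3 go.py .5055 -.3655 .036 0.6
```

```text
clock 24.7 pos [ 0.5117 -0.3658  0.1431] yaw 0.5469489897383426 toolz [ 0.0015 -0.0003 -1.    ] j7 -1.055482184569175 F [0.0164 0.1123 0.8882] w 0.8514435644380047 gf 0.0
turn rad -0.0009259148005751712 d tool [-0.0063 -0.0004  0.1071]
```

Emit:
nudge_tcp:
  moves:
    - [-0.12, 0, 0.6, 0, 0.85]
    - [0, 0, 0.6, 0, 0.85]
    - [0, 0, 0.6, 0, 0.85]
    - [0, 0, 0.2, 0, 0.85]
    - [0, 0, 0.12, 0, 0.85]
    - [0, 0, 0, 0, 0.85]
    - [0, 0, 0, 0, 0.85]
    - [0, 0, 0, 0, 0.85]

```text
clock: 25.5
position: [0.5054, -0.3673, 0.0371]
ee_rot: [3.14, 0.012, 0.003]
force: [-0.7, 0.4, 0.5]
width: 0.851
gripper_force: 0.0
```

```bash
python3 go.py .5055 -.3655 .036 0.6
```

```text
clock 25.5 pos [ 0.5054 -0.3673  0.0371] yaw 0.44508837311588884 toolz [ 0.0019 -0.0013 -1.    ] j7 -1.0623902639721794 F [-0.7025  0.3773  0.5242] w 0.8505983424097726 gf 0.0
turn rad -0.002703717938748765 d tool [ 0.0002 -0.0018  0.0011]
```

Scaled: -0.0012 m is -0.024.

Emit:
nudge_tcp:
  moves:
    - [0, -0.024, 0, 0, 0.55]
    - [0, 0, 0, 0, 0.55]
    - [0, 0, 0, 0, 0.55]
    - [0, 0, 0, 0, 0.55]
    - [0, 0, 0, 0, 0.55]
    - [0, 0, 0, 0, 0.55]
    - [0, 0, 0, 0, 0.55]
  clamp_n: 15

```text
clock: 26.2
position: [0.5046, -0.3658, 0.036]
ee_rot: [3.141, 0.012, 0.001]
force: [-1.3, 0.3, 5.5]
width: 0.65
gripper_force: 15.0
```

```bash
python3 go.py .5055 -.3655 .036 0.6
```

```text
clock 26.2 pos [ 0.5046 -0.3658  0.036 ] yaw 0.4376649041343027 toolz [ 0.0004 -0.0004 -1.    ] j7 -1.0641185370080144 F [-1.2747  0.2538  5.4682] w 0.6500088919282888 gf 14.986818730831146
turn rad -0.0028332819143970984 d tool [ 0.0009 -0.0003 -0.    ]
```

Scaled: -0.03 m is -0.6, -0.02 m is -0.4.

Emit:
nudge_tcp:
  moves:
    - [0, 0, -0.1, 0, 0.55]
    - [0, 0, -0.2, 0, 0.55]
    - [0, 0, -0.4, 0, 0.55]
    - [0, 0, -0.6, 0, 0.55]
    - [0, 0, -0.6, 0, 0.55]
    - [0, 0, 0, 0, 0.55]
    - [0, 0, 0, 0, 0.55]

```text
clock: 26.9
position: [0.5048, -0.3658, 0.1317]
ee_rot: [3.141, 0.012, 0.002]
force: [-0.2, 0.5, -1.2]
width: 0.653
gripper_force: 15.0
```

Run:
```python
from v import *
t=arm.get_image("top");d=arm.get_image("side")
for n,D,r in(("teal",d,(310,105,400,200)),):
    print(cen(big(mask(D["image"],[75,60,40],[98,255,255],r))),cen(big(mask(D["image"],[108,60,30],[130,255,255],r))))
b=cv2.resize(d["image"][80:200,300:420],(540,540));cv2.imwrite("pics/c5.png",b)
```

```bash
python3 go.py .5035 .352 .126 2.5
```

```text
(371.10606060606057, 155.09848484848484) (334.22456378880577, 192.2370269657829)
clock 27.0 pos [ 0.5038 -0.3652  0.1299] yaw 0.4418816047481627 toolz [-0.0013  0.0008 -1.    ] j7 -1.0531985612989163 F [-0.5669 -1.0023 -0.4295] w 0.6540013587910403 gf 14.985936731100082
turn rad -0.03592094239300662 d tool [ 0.031  -0.7165  0.0044]
```

View pics/c5.png

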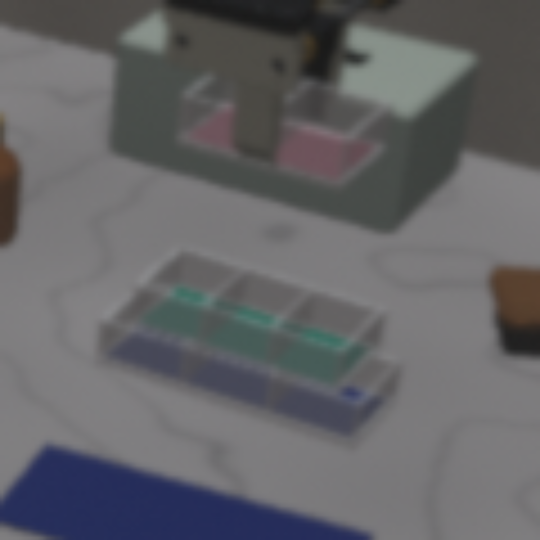

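The pink tier is lifted level, held near mid-length with the finger at (257,120). The teal and navy tiers below look undisturbed.

Emit:
nudge_tcp:
  moves:
    - [0, -0.4, 0, 0, 0.55]
    - [0, -0.8, 0, 0, 0.55]
    - [0, -0.8, 0, 0, 0.55]
    - [0, -0.8, 0, 0, 0.55]
    - [0, -0.8, 0, 0, 0.55]
    - [0, -0.8, 0, 0, 0.55]
    - [0, -0.8, 0, 0, 0.55]
    - [0, -0.8, 0, 0, 0.55]
    - [0, -0.8, 0, 0, 0.55]
    - [0, -0.8, 0, 0, 0.55]

```text
clock: 28.0
position: [0.5004, 0.0159, 0.1297]
ee_rot: [3.141, 0.012, -0.003]
force: [1.2, 0.4, -0.9]
width: 0.654
gripper_force: 15.0
```

Emit:
nudge_tcp:
  moves:
    - [0, -0.8, 0, 0, 0.55]
    - [0, -0.8, 0, 0, 0.55]
    - [0, -0.8, 0, 0, 0.55]
    - [0, -0.8, 0, 0, 0.55]
    - [0, -0.8, 0, 0, 0.55]
    - [0, -0.8, 0, 0, 0.55]
    - [0, -0.8, 0, 0, 0.55]
    - [0, -0.8, 0, 0, 0.55]
    - [0, -0.6, 0, 0, 0.55]
    - [0, -0.4, 0, 0, 0.55]

```text
clock: 29.0
position: [0.497, 0.387, 0.1291]
ee_rot: [3.141, 0.016, -0.004]
force: [-0.4, 0.0, -0.1]
width: 0.654
gripper_force: 15.0
```

Emit:
nudge_tcp:
  moves:
    - [0, 0, 0, -0.72, 0.55]
    - [0, 0, 0, 0, 0.55]
    - [0, 0, 0, 0, 0.55]

```text
clock: 29.3
position: [0.4984, 0.3834, 0.1296]
ee_rot: [3.139, 0.066, -0.002]
force: [-0.8, 0.6, -0.7]
width: 0.652
gripper_force: 15.0
```

```bash
python3 go.py .5035 .352 -.021 2.5
```

```text
clock 29.3 pos [0.4984 0.3834 0.1296] yaw 2.422874233173071 toolz [-0.0013 -0.0016 -1.    ] j7 -2.4005697788793654 F [-0.7587  0.5719 -0.7465] w 0.652224906710459 gf 14.985836148262024
turn rad -0.0013460985692552484 d tool [0.0039 0.0314 0.1506]
```

Emit:
nudge_tcp:
  moves:
    - [0.08, 0.62, 0, 0, 0.55]
    - [0, 0, 0.4, 0, 0.55]
    - [0, 0, 0.8, 0, 0.55]
    - [0, 0, 0.8, 0, 0.55]
    - [0, 0, 0.6, 0, 0.55]
    - [0, 0, 0.2, 0, 0.55]
    - [0, 0, 0, 0, 0.55]
    - [0, 0, 0, 0, 0.55]
    - [0, 0, 0, 0, 0.55]

```text
clock: 30.2
position: [0.5052, 0.3545, -0.0075]
ee_rot: [-3.139, -0.068, -0.004]
force: [0.1, -0.1, -2.0]
width: 0.653
gripper_force: 15.0
```

```bash
python3 go.py .5035 .352 -.021 2.5
```

```text
clock 30.2 pos [ 0.5052  0.3545 -0.0075] yaw 2.479320610329174 toolz [ 0.0024  0.0019 -1.    ] j7 -2.40886312422807 F [ 0.1187 -0.1461 -1.9997] w 0.6534005996217696 gf 14.985832571983337
turn rad -0.0003609234370589237 d tool [-0.0018  0.0024  0.0135]
```

Scaled: 0.005 m is 0.1, 0.004 m is 0.08.

Emit:
nudge_tcp:
  moves:
    - [-0.02, 0.04, 0.1, 0, 0.55]
    - [0, 0, 0.08, 0, 0.55]
    - [0, 0, 0.04, 0, 0.55]
    - [0, 0, 0, 0, 0.55]
    - [0, 0, 0, 0, 0.55]

```text
clock: 30.7
position: [0.503, 0.3516, -0.0205]
ee_rot: [3.141, 0.069, -0.0]
force: [0.0, 0.2, -1.0]
width: 0.655
gripper_force: 15.0
```

```bash
python3 go.py .5035 .352 -.021 2.5
```

```text
clock 30.7 pos [ 0.503   0.3516 -0.0205] yaw 2.5083595828930227 toolz [-0.0001 -0.0001 -1.    ] j7 -2.412357812121166 F [ 0.0438  0.1849 -0.9516] w 0.6549468951292655 gf 14.985875934362411
turn rad 0.00014590224557661652 d tool [ 0.0005 -0.0004  0.0005]
```

Emit:
nudge_tcp:
  moves:
    - [0, 0, 0.02, 0, 0.55]
    - [0, 0, 0.02, 0, 0.55]
    - [0, 0, 0, 0, 0.55]
    - [0, 0, 0, 0, 0.55]

```text
clock: 31.1
position: [0.5033, 0.3518, -0.0211]
ee_rot: [-3.141, -0.069, -0.001]
force: [-3.3, -3.0, 12.1]
width: 0.654
gripper_force: 15.0
```

```bash
python3 go.py .5035 .352 -.021 2.5
```

```text
clock 31.1 pos [ 0.5033  0.3518 -0.0211] yaw 2.500447352057707 toolz [ 0.0008  0.0003 -1.    ] j7 -2.413276171013601 F [-3.2696 -2.9657 12.1054] w 0.6536013624990897 gf 14.99442234635353
turn rad 7.807766322525225e-06 d tool [ 0.0002 -0.0002 -0.0001]
```

Scaled: -0.001 m is -0.02, -0.04 m is -0.8, 0.036 rad is 0.72.

Emit:
nudge_tcp:
  moves:
    - [0, 0, -0.02, 0, 0.55]
    - [0, 0, 0, 0, 0.85]
    - [0, 0, 0, 0, 0.85]
    - [0, 0, 0, 0, 0.85]
    - [0, 0, 0, 0, 0.85]
    - [0, 0, -0.4, 0, 0.85]
    - [0, 0, -0.8, 0, 0.85]
    - [0, 0, -0.8, 0, 0.85]
    - [0, 0, -0.8, 0, 0.85]
    - [0, 0, 0, 0.72, 0.85]

```text
clock: 32.1
position: [0.5058, 0.3541, 0.1246]
ee_rot: [-3.136, -0.012, -0.011]
force: [-0.3, 1.2, -1.1]
width: 0.849
gripper_force: 0.0
```

Emit:
nudge_tcp:
  moves:
    - [0, 0.6, 0, 0, 0.85]
    - [0, 0.8, 0, 0, 0.85]
    - [0, 0.8, 0, 0, 0.85]
    - [0, 0.8, 0, 0, 0.85]
    - [0, 0.8, 0, 0, 0.85]
    - [0, 0.8, 0, 0, 0.85]
    - [0, 0.8, 0, 0, 0.85]
    - [0, 0.8, 0, 0, 0.85]
    - [0, 0.8, 0, 0, 0.85]
    - [0, 0.8, 0, 0, 0.85]

```text
clock: 33.1
position: [0.5059, -0.04, 0.1188]
ee_rot: [3.142, 0.012, 0.001]
force: [1.7, -0.8, 0.5]
width: 0.85
gripper_force: 0.0
```

Emit:
nudge_tcp:
  moves:
    - [0, 0.8, 0, 0, 0.85]
    - [0, 0.8, 0, 0, 0.85]
    - [0, 0.8, 0, 0, 0.85]
    - [0, 0.8, 0, 0, 0.85]
    - [0, 0.8, 0, 0, 0.85]
    - [0, 0.8, 0, 0, 0.85]
    - [0, 0.8, 0, 0, 0.85]
    - [0, 0.6, 0, 0, 0.85]
    - [0, 0, 0, 0, 0.85]
    - [0, 0, 0, 0, 0.85]

```text
clock: 34.1
position: [0.5081, -0.3487, 0.1182]
ee_rot: [-3.141, -0.01, 0.001]
force: [0.8, 1.5, -0.9]
width: 0.848
gripper_force: 0.0
```

```bash
python3 go.py .5065 -.365 .006 0.6
```

Run:
```python
from v import *
for n,rm,rf in(("top",(100,180,190,270),0),("side",(90,280,240,400),0)):
    d=arm.get_image(n); cv2.imwrite(f"pics/{n}6.png",d["image"])
t=cv2.imread("pics/top6.png")[190:260,115:175];s=cv2.imread("pics/side6.png")[300:390,110:220]
c=np.zeros((420,800,3),np.uint8);c[:,:360]=cv2.resize(t,(360,420),interpolation=cv2.INTER_CUBIC);c[:360,360:]=cv2.resize(s,(440,360),interpolation=cv2.INTER_CUBIC);cv2.imwrite("pics/c6.png",c)
```

```text
clock 34.1 pos [ 0.5081 -0.3487  0.1182] yaw 0.362271309080876 toolz [-0.0005  0.0005 -1.    ] j7 -1.097532335681956 F [ 0.8123  1.5105 -0.9326] w 0.8475119173740875 gf 0.0
turn rad -0.00414914838299471 d tool [-0.0017  0.0164  0.1122]
```

View pics/c6.png

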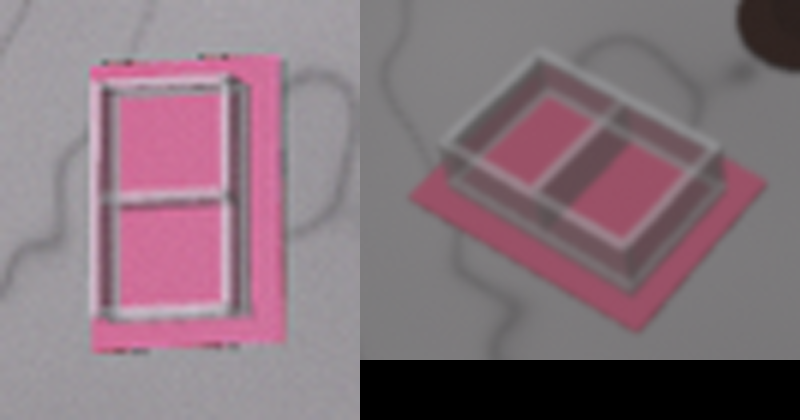

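The pink tier stands flat on its mat. In the left pane its rim runs (90,80)–(238,310) and the mat (88,66)–(286,342), so I'll compare their centres after allowing for height.

Run:
```python
from v import *
d=arm.get_image("top");s=arm.get_image("side")
t=lambda L:(np.array(L)+.5)/6-.5+[115,190]
u=lambda L:(np.array(L)-[360,0]+.5)/4-.5+[110,300]
for n,D,f,z,q in(("rim top",d,t,.033,[(90,80),(93,318),(238,310),(234,76)]),("mat top",d,t,.003,[(89,66),(92,352),(287,342),(279,57)]),
 ("rim side",s,u,.033,[(722,150),(540,50),(441,145),(626,247)]),("mat side",s,u,.003,[(768,184),(None or 545,68),(409,195),(638,332)])):
    P=plane(D,f(q),z)[:,:2]
    print(n,P.mean(0),(P[0]+P[2])/2,(P[1]+P[3])/2); e=P[0]-P[1] 
    print(P)
```

```text
rim top [0.5036 0.3507] [0.5042 0.3509] [0.5031 0.3506]
[[0.5528 0.3844]
 [0.4527 0.3791]
 [0.4556 0.3173]
 [0.5535 0.3221]]
mat top [0.504  0.3509] [0.5043 0.3507] [0.5037 0.3511]
[[0.5642 0.3964]
 [0.4406 0.3902]
 [0.4444 0.305 ]
 [0.5667 0.312 ]]
rim side [0.5026 0.3539] [0.5018 0.3545] [0.5035 0.3533]
[[0.4534 0.3236]
 [0.5534 0.3269]
 [0.5502 0.3854]
 [0.4536 0.3797]]
mat side [0.5034 0.3536] [0.5035 0.3531] [0.5033 0.3541]
[[0.4433 0.3094]
 [0.5663 0.3165]
 [0.5638 0.3967]
 [0.4403 0.3916]]
```

The pink tier is within 1 mm of its mat's centre and lined up with it. Next, the teal tier.

Scaled: 0.03 m is 0.6, 0.02 m is 0.4, -0.003 rad is -0.06.

Emit:
nudge_tcp:
  moves:
    - [-0.034, 0.328, 0, -0.06, 0.85]
    - [0, 0, 0.4, 0, 0.85]
    - [0, 0, 0.6, 0, 0.85]
    - [0, 0, 0.6, 0, 0.85]
    - [0, 0, 0.4, 0, 0.85]
    - [0, 0, 0.2, 0, 0.85]
    - [0, 0, 0, 0, 0.85]
    - [0, 0, 0, 0, 0.85]
    - [0, 0, 0, 0, 0.85]

```text
clock: 35.2
position: [0.5078, -0.3655, 0.01]
ee_rot: [3.14, 0.017, 0.003]
force: [-0.4, -1.3, 0.0]
width: 0.848
gripper_force: 0.0
```

```bash
python3 go.py .5062 -.365 .006 0.6
```

```text
clock 35.2 pos [ 0.5078 -0.3655  0.01  ] yaw 0.6139535552533815 toolz [ 0.0019 -0.0013 -1.    ] j7 -1.0854372246714614 F [-0.4035 -1.3047  0.0457] w 0.8477316243392139 gf 0.0
turn rad 0.0002435354815304334 d tool [-0.0016 -0.0006  0.004 ]
```

Scaled: 0.003 m is 0.06, -0.001 m is -0.02.

Emit:
nudge_tcp:
  moves:
    - [-0.02, 0, 0.06, 0, 0.85]
    - [0, 0, 0, 0, 0.55]
    - [0, 0, 0, 0, 0.55]
    - [0, 0, 0, 0, 0.55]
    - [0, 0, 0, 0, 0.55]
    - [0, 0, 0, 0, 0.55]
    - [0, 0, 0, 0, 0.55]
    - [0, 0, 0, 0, 0.55]
  clamp_n: 15

```text
clock: 36.0
position: [0.506, -0.365, 0.0058]
ee_rot: [3.141, 0.017, 0.0]
force: [-0.8, -0.6, 3.6]
width: 0.652
gripper_force: 15.0
```

```bash
python3 go.py .5065 -.365 .006 0.6
```

```text
clock 36.0 pos [ 0.506  -0.365   0.0058] yaw 0.6141778533771809 toolz [ 0.0002 -0.0003 -1.    ] j7 -1.0854622812705474 F [-0.8333 -0.5637  3.6324] w 0.6521603533379962 gf 14.984962195158005
turn rad 0.00024745022229673665 d tool [ 0.0005 -0.     -0.0002]
```

Emit:
nudge_tcp:
  moves:
    - [0, 0, -0.1, 0, 0.55]
    - [0, 0, -0.2, 0, 0.55]
    - [0, 0, -0.4, 0, 0.55]
    - [0, 0, -0.6, 0, 0.55]
    - [0, 0, -0.4, 0, 0.55]
    - [0, -0.4, 0, 0, 0.55]
    - [0, -0.8, 0, 0, 0.55]
    - [0, -0.8, 0, 0, 0.55]
    - [0, -0.8, 0, 0, 0.55]
    - [0, -0.8, 0, 0, 0.55]

```text
clock: 37.0
position: [0.5038, -0.1832, 0.0913]
ee_rot: [3.141, 0.017, 0.001]
force: [0.6, 0.1, -0.8]
width: 0.651
gripper_force: 15.0
```

Emit:
nudge_tcp:
  moves:
    - [0, -0.8, 0, 0, 0.55]
    - [-0.1, -0.8, 0, 0, 0.55]
    - [0, -0.6, 0, 0, 0.55]
    - [0, -0.32, 0, -0.06, 0.55]
    - [0, 0, 0, 0, 0.55]
    - [0, 0, 0, 0, 0.55]
    - [0, 0, 0, 0, 0.55]

```text
clock: 37.7
position: [0.4976, -0.0603, 0.0908]
ee_rot: [3.141, 0.019, 0.0]
force: [0.0, -0.3, -2.4]
width: 0.654
gripper_force: 15.0
```

```bash
python3 go.py .4962 -.059 -.0212 0.8
```

```text
clock 37.7 pos [ 0.4976 -0.0603  0.0908] yaw 0.6865032260010449 toolz [ 0.0001 -0.0007 -1.    ] j7 -1.6259072114815656 F [ 0.045  -0.3427 -2.4444] w 0.6544405626977832 gf 14.985878616571426
turn rad -0.001980892396673752 d tool [-0.0014 -0.0014  0.112 ]
```

Emit:
nudge_tcp:
  moves:
    - [-0.02, -0.02, 0.4, -0.04, 0.55]
    - [0, 0, 0.6, 0, 0.55]
    - [0, 0, 0.6, 0, 0.55]
    - [0, 0, 0.3, 0, 0.55]
    - [0, 0, 0.1, 0, 0.55]
    - [0, 0, 0, 0, 0.55]
    - [0, 0, 0, 0, 0.55]
    - [0, 0, 0, 0, 0.55]

```text
clock: 38.5
position: [0.4975, -0.0582, -0.0084]
ee_rot: [3.141, 0.024, 0.003]
force: [-0.2, -0.0, -1.4]
width: 0.651
gripper_force: 15.0
```

```bash
python3 go.py .4962 -.059 -.0212 0.8
```

```text
clock 38.5 pos [ 0.4975 -0.0582 -0.0084] yaw 0.874080738576152 toolz [ 0.0019 -0.0002 -1.    ] j7 -1.6693629520130466 F [-0.1552 -0.0261 -1.353 ] w 0.6510462651776631 gf 14.986000210046768
turn rad 0.0012929528004631166 d tool [-0.0013  0.0007  0.0128]
```

Scaled: 0.005 m is 0.1, 0.003 m is 0.06.

Emit:
nudge_tcp:
  moves:
    - [-0.016, 0.02, 0.1, 0, 0.55]
    - [0, 0, 0.06, 0, 0.55]
    - [0, 0, 0.04, 0, 0.55]
    - [0, 0, 0, 0, 0.55]
    - [0, 0, 0, 0, 0.55]

```text
clock: 39.0
position: [0.4958, -0.0589, -0.0194]
ee_rot: [3.141, 0.025, -0.0]
force: [-0.7, -0.0, -1.7]
width: 0.655
gripper_force: 15.0
```

```bash
python3 go.py .4962 -.059 -.0212 0.8
```

```text
clock 39.0 pos [ 0.4958 -0.0589 -0.0194] yaw 0.9034630426929754 toolz [-0.0002 -0.     -1.    ] j7 -1.6720734632820056 F [-0.6745 -0.0338 -1.6947] w 0.6548842288784327 gf 14.985945224761963
turn rad 0.0018057707491239523 d tool [0.0004 0.0001 0.0018]
```

Emit:
nudge_tcp:
  moves:
    - [0, 0, 0.02, 0, 0.55]
    - [0, 0, 0.02, 0, 0.55]
    - [0, 0, 0, 0, 0.55]
    - [0, 0, 0, 0, 0.55]

```text
clock: 39.4
position: [0.4959, -0.0589, -0.0212]
ee_rot: [3.141, 0.025, 0.0]
force: [-1.0, -0.6, 2.7]
width: 0.648
gripper_force: 15.0
```

```bash
python3 go.py .4962 -.059 -.0212 0.8
```

```text
clock 39.4 pos [ 0.4959 -0.0589 -0.0212] yaw 0.904176218642811 toolz [ 0.0002 -0.0001 -1.    ] j7 -1.672960507327513 F [-0.9784 -0.5501  2.6552] w 0.6480612747106338 gf 14.987481236457825
turn rad 0.0018182180175944616 d tool [ 0.0003  0.0001 -0.    ]
```

Scaled: -0.04 m is -0.8, -0.02 m is -0.4.

Emit:
nudge_tcp:
  moves:
    - [0, 0, -0.02, 0, 0.55]
    - [0, 0, 0, 0, 0.85]
    - [0, 0, 0, 0, 0.85]
    - [0, 0, 0, 0, 0.85]
    - [0, 0, 0, 0, 0.85]
    - [0, 0, -0.4, 0, 0.85]
    - [0, 0, -0.8, 0, 0.85]
    - [0, 0, -0.8, 0, 0.85]
    - [0, 0, -0.4, 0, 0.85]
    - [0, 0, 0, 0, 0.85]

```text
clock: 40.4
position: [0.498, -0.059, 0.1026]
ee_rot: [3.141, 0.024, 0.009]
force: [0.0, 0.1, -0.4]
width: 0.853
gripper_force: 0.0
```

Run:
```python
from v import *
for n,rs,rm,hs in(("top",(405,170,465,260),(340,190,395,280),([105,60,40],[130,255,255])),("side",(300,120,395,195),0,([105,40,30],[130,255,255]))):
    d=arm.get_image(n); cv2.imwrite(f"pics/{n}7.png",d["image"])
    m=mask(d["image"],*hs,rs)
    if n=="side": m[165:,:335]=0; 
    p=np.argwhere(m)[:,::-1].astype(float); P=plane(d,p,.004)[:,:2]*1000
    print(n,len(p),cv2.minAreaRect(P.astype(np.float32)),P.min(0),P.max(0))
```

```bash
python3 -c "
import cv2,numpy as np
t=cv2.imread('pics/top7.png')[170:260,400:470];s=cv2.imread('pics/top7.png')[180:270,280:345]
cv2.imwrite('pics/c7.png',np.hstack([cv2.resize(t,None,fx=5.9,fy=6,interpolation=2),cv2.resize(s,None,fx=5.9,fy=6,interpolation=2)]))"
```

```text
top 1099 ((510.6241455078125, -366.6860046386719), (160.79837036132812, 51.009639739990234), 0.13211289048194885) [ 430.2804 -392.1394] [ 590.9935 -341.068 ]
side 612 ((503.3706359863281, -302.65325927734375), (157.7523956298828, 194.2105712890625), 6.519760608673096) [ 418.2527 -391.9301] [ 592.3856 -207.2325]
```

View pics/c7.png

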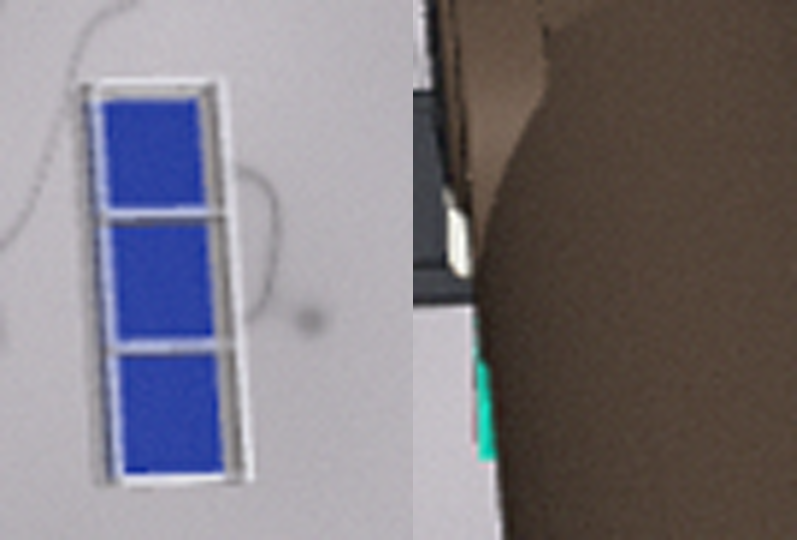

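Left pane: the navy tier stands alone and has not moved, with rim corners near (82,82) and (253,480). The arm hides the teal mat for now. Next I'll fetch the navy tier.

Scaled: 0.04 m is 0.8, 0.03 m is 0.6, 0.005 rad is 0.1.

Emit:
nudge_tcp:
  moves:
    - [0, 0.6, 0, 0.1, 0.85]
    - [0, 0.8, 0, 0, 0.85]
    - [0, 0.8, 0, 0, 0.85]
    - [0, 0.8, 0, 0, 0.85]
    - [0.1, 0.8, 0, 0, 0.85]
    - [0.1, 0.8, 0, 0, 0.85]
    - [0, 0.8, 0, 0, 0.85]
    - [0, 0.5, 0, 0, 0.85]
    - [0, 0, 0, 0, 0.85]
    - [0, 0, 0, 0, 0.85]

```text
clock: 41.5
position: [0.5081, -0.3534, 0.0977]
ee_rot: [-3.14, -0.015, 0.004]
force: [0.3, -0.3, -0.0]
width: 0.851
gripper_force: 0.0
```

```bash
python3 go.py .509 -.3645 -.022 0.6
```

```text
clock 41.5 pos [ 0.5081 -0.3534  0.0977] yaw 0.5582814753245029 toolz [-0.0025  0.0018 -1.    ] j7 -1.0859479662076221 F [ 0.2994 -0.2602 -0.0069] w 0.8512831564713931 gf 0.0
turn rad -0.0007281256146620179 d tool [0.0011 0.0114 0.1197]
```

Scaled: 0.03 m is 0.6, 0.025 m is 0.5.

Emit:
nudge_tcp:
  moves:
    - [0.02, 0.18, 0.2, 0, 0.85]
    - [0, 0, 0.6, 0, 0.85]
    - [0, 0, 0.6, 0, 0.85]
    - [0, 0, 0.5, 0, 0.85]
    - [0, 0, 0.2, 0, 0.85]
    - [0, 0, 0.1, 0, 0.85]
    - [0, 0, 0, 0, 0.85]
    - [0, 0, 0, 0, 0.85]
    - [0, 0, 0, 0, 0.85]

```text
clock: 42.4
position: [0.511, -0.3633, -0.0092]
ee_rot: [3.14, 0.017, 0.003]
force: [0.3, -0.8, 0.6]
width: 0.851
gripper_force: 0.0
```

```bash
python3 go.py .509 -.3645 -.022 0.6
```

```text
clock 42.4 pos [ 0.511  -0.3633 -0.0092] yaw 0.6109215948040314 toolz [ 0.0017 -0.0011 -1.    ] j7 -1.089193241945873 F [ 0.2984 -0.8121  0.5703] w 0.8508131172930217 gf 0.0
turn rad 0.0001906177888990553 d tool [-0.0021  0.0012  0.0128]
```

Scaled: 0.006 m is 0.12, 0.004 m is 0.08.

Emit:
nudge_tcp:
  moves:
    - [-0.02, 0.02, 0.12, 0, 0.85]
    - [0, 0, 0.08, 0, 0.85]
    - [0, 0, 0, 0, 0.85]
    - [0, 0, 0, 0, 0.55]
    - [0, 0, 0, 0, 0.55]
    - [0, 0, 0, 0, 0.55]
    - [0, 0, 0, 0, 0.55]
    - [0, 0, 0, 0, 0.55]
    - [0, 0, 0, 0, 0.55]
    - [0, 0, 0, 0, 0.55]
  clamp_n: 15

```text
clock: 43.4
position: [0.5094, -0.364, -0.0202]
ee_rot: [3.141, 0.017, 0.0]
force: [0.9, -0.2, 0.3]
width: 0.651
gripper_force: 15.0
```

```bash
python3 go.py .509 -.3645 -.022 0.6
```

```text
clock 43.4 pos [ 0.5094 -0.364  -0.0202] yaw 0.6078506573867594 toolz [ 0.0003 -0.0003 -1.    ] j7 -1.0886405323943595 F [ 0.8906 -0.2453  0.2984] w 0.6507092188016379 gf 14.999453723430634
turn rad 0.000137019819844876 d tool [-0.0004  0.0005  0.0018]
```

Scaled: -0.04 m is -0.8, -0.03 m is -0.6.

Emit:
nudge_tcp:
  moves:
    - [0, 0, -0.1, 0, 0.55]
    - [0, 0, -0.2, 0, 0.55]
    - [0, 0, -0.5, 0, 0.55]
    - [0, 0, -0.4, 0, 0.55]
    - [-0.2, -0.6, 0, 0, 0.55]
    - [-0.2, -0.8, 0, 0, 0.55]
    - [-0.2, -0.8, 0, 0, 0.55]
    - [-0.16, -0.6, 0, 0, 0.55]
    - [0, -0.36, 0, 0, 0.55]
    - [0, 0, 0, 0, 0.55]

```text
clock: 44.4
position: [0.4697, -0.2028, 0.0405]
ee_rot: [-3.14, -0.024, -0.0]
force: [0.9, -0.1, -1.6]
width: 0.653
gripper_force: 15.0
```

Emit:
nudge_tcp:
  moves:
    - [0, 0, 0, -0.8, 0.55]
    - [0, 0, 0, -0.8, 0.55]
    - [0, 0, 0, -0.66, 0.55]
    - [0, 0, 0, 0, 0.55]
    - [0, 0, 0, 0, 0.55]
    - [0, 0, 0, 0, 0.55]

```text
clock: 45.0
position: [0.4695, -0.2064, 0.0397]
ee_rot: [3.136, 0.193, 0.0]
force: [0.1, -0.2, -1.7]
width: 0.652
gripper_force: 15.0
```

```bash
python3 go.py .4700 -.206 -.0172 7.1
```

```text
clock 45.0 pos [ 0.4695 -0.2064  0.0397] yaw 7.033934759529194 toolz [ 0.     -0.0001 -1.    ] j7 -1.2252237137676536 F [ 0.0718 -0.2293 -1.708 ] w 0.6517774218255085 gf 14.999467134475708
turn rad -0.001153055967337373 d tool [ 0.0005 -0.0004  0.0569]
```

Scaled: 0.02 m is 0.4, 0.015 m is 0.3.

Emit:
nudge_tcp:
  moves:
    - [0, 0, 0.3, 0, 0.55]
    - [0, 0, 0.4, 0, 0.55]
    - [0, 0, 0.2, 0, 0.55]
    - [0, 0, 0.12, 0, 0.55]
    - [0, 0, 0.06, 0, 0.55]
    - [0, 0, 0, 0, 0.55]
    - [0, 0, 0, 0, 0.55]
    - [0, 0, 0, 0, 0.55]

```text
clock: 45.8
position: [0.47, -0.2064, -0.0138]
ee_rot: [3.135, 0.194, 0.001]
force: [-0.2, -0.3, -1.9]
width: 0.649
gripper_force: 15.0
```

```bash
python3 go.py .4700 -.206 -.0172 7.1
```

```text
clock 45.8 pos [ 0.47   -0.2064 -0.0138] yaw 7.0839831793592625 toolz [ 0.001  -0.0004 -1.    ] j7 -1.2442732388642517 F [-0.2318 -0.3445 -1.9466] w 0.6486731910110298 gf 14.99939426779747
turn rad -0.00027954625588236 d tool [ 0.0001 -0.0004  0.0034]
```

Emit:
nudge_tcp:
  moves:
    - [0, 0, 0.04, 0, 0.55]
    - [0, 0, 0.02, 0, 0.55]
    - [0, 0, 0, 0, 0.55]
    - [0, 0, 0, 0, 0.55]
    - [0, 0, 0, 0, 0.55]

```text
clock: 46.3
position: [0.4696, -0.2063, -0.0173]
ee_rot: [3.135, 0.194, 0.0]
force: [0.2, 0.8, 0.4]
width: 0.654
gripper_force: 15.0
```

```bash
python3 go.py .4700 -.206 -.0172 7.1
```

```text
clock 46.3 pos [ 0.4696 -0.2063 -0.0173] yaw 7.088758517186132 toolz [ 0.0001 -0.0001 -1.    ] j7 -1.2453574269934826 F [0.1601 0.7744 0.416 ] w 0.6539699175847747 gf 14.999637454748154
turn rad -0.00019620088790843192 d tool [ 0.0004 -0.0002 -0.0001]
```

Scaled: -0.04 m is -0.8, -0.02 m is -0.4.

Emit:
nudge_tcp:
  moves:
    - [0, 0, 0.01, 0, 0.55]
    - [0, 0, 0, 0, 0.55]
    - [0, 0, 0, 0, 0.85]
    - [0, 0, 0, 0, 0.85]
    - [0, 0, 0, 0, 0.85]
    - [0, 0, 0, 0, 0.85]
    - [0, 0, -0.4, 0, 0.85]
    - [0, 0, -0.8, 0, 0.85]
    - [0, 0, -0.8, 0, 0.85]
    - [0, 0, -0.8, 0, 0.85]

```text
clock: 47.3
position: [0.4692, -0.2061, 0.1235]
ee_rot: [-3.135, -0.194, 0.001]
force: [-0.3, 0.2, 0.3]
width: 0.851
gripper_force: 0.0
```

Emit:
nudge_tcp:
  moves:
    - [0, 0.6, -0.4, 0, 0.85]
    - [0, 0.8, 0, 0, 0.85]
    - [0, 0.8, 0, 0, 0.85]
    - [0, 0.8, 0, 0, 0.85]
    - [0, 0.8, 0, 0, 0.85]
    - [0, 0.8, 0, 0, 0.85]
    - [0, 0.4, 0, 0, 0.85]
    - [0, 0, 0, 0, 0.85]
    - [0, 0, 0, 0, 0.85]
    - [0, 0, 0, 0, 0.85]

```text
clock: 48.3
position: [0.5008, -0.4528, 0.142]
ee_rot: [-3.134, -0.196, -0.0]
force: [-0.8, 0.5, -0.6]
width: 0.849
gripper_force: 0.0
```

Run:
```python
from v import *
t=arm.get_image("top");s=arm.get_image("side")
cv2.imwrite("pics/top8.png",t["image"]);cv2.imwrite("pics/side8.png",s["image"])
a=cv2.resize(t["image"][180:285,280:400],None,fx=5,fy=5,interpolation=cv2.INTER_CUBIC)[:525]
b=cv2.resize(s["image"][165:260,250:390],(200*1,136))
c=np.zeros((525,800,3),np.uint8);c[:,:600]=a;c[:136,600:]=b
cv2.imwrite("pics/c8.png",c)
```

```text
(no output)
```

View pics/c8.png

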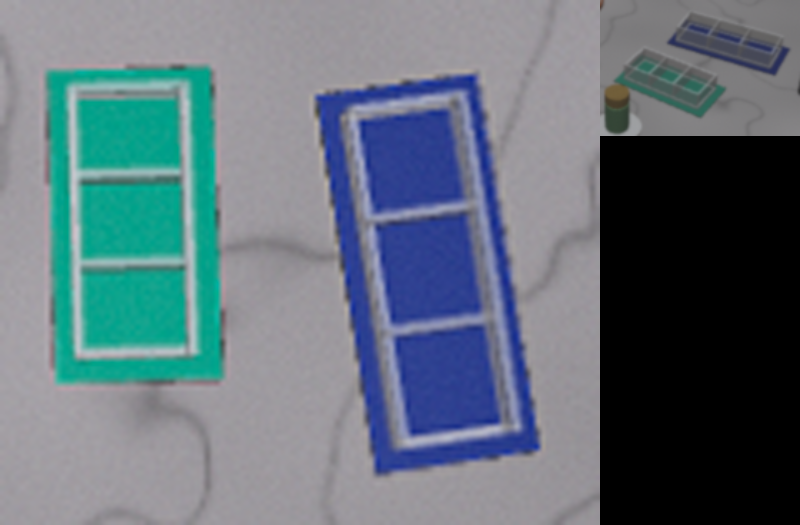

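Both tiers stand flat on their mats. The teal rim runs (68,82)–(197,355) on mat (47,71)–(223,378), and the navy rim (342,108)–(523,430) on mat (315,95)–(540,450). I'll check the centring in numbers, and the jars too.

Run:
```python
from v import *
d=arm.get_image("top");s=arm.get_image("side")
t=lambda L:(np.array(L)+.5)/5-.5+[280,180]
for n,z,q in(("teal rim",.033,[(68,82),(188,82),(197,355),(76,358)]),("teal mat",.003,[(47,71),(212,67),(223,378),(57,382)]),("navy rim",.033,[(342,108),(465,92),(523,430),(393,450)]),("navy mat",.003,[(315,95),(476,73),(540,450),(377,474)])):
    P=plane(d,t(q),z)[:,:2];e=P[0]+P[1]-P[2]-P[3];print(n,P.mean(0),np.linalg.norm(e)/2,np.degrees(np.arctan2(e[1],e[0])))
for n,lo,hi,rt,rs in(("gold",[15,100,60],[32,255,255],(235,200,275,242),(245,215,280,250)),("black",[0,0,0],[180,255,50],(175,205,215,245),(205,265,240,300))):
    for D,r in((d,rt),(s,rs)):
        m=mask(D["image"],lo,hi,r);c=big(m);(x,y),w=cv2.minEnclosingCircle(c);print(n,(x,y),w,plane(D,[(x,y)],.07 if D is d else .065))
print(arm.observe()["clock"])
```

```text
teal rim [ 0.4956 -0.0582] 0.13562104784632026 0.5704969534938599
teal mat [ 0.4967 -0.0607] 0.15795528499116288 0.7209592351166253
navy rim [ 0.4684 -0.2042] 0.1690851124621695 6.888956961030616
navy mat [ 0.47   -0.2078] 0.19346711167982464 7.263536467715217
gold (252.6777801513672, 217.76666259765625) 7.425463676452637 [[0.5059 0.0697 0.07  ]]
gold (261.32391357421875, 231.14151000976562) 7.969314098358154 [[0.5062 0.0739 0.065 ]]
black (191.0, 227.5) 9.708344459533691 [[0.4845 0.2171 0.07  ]]
black (223.0, 289.9444580078125) 18.384952545166016 [[0.4683 0.243  0.065 ]]
48.5
```

The teal tier is about 2 mm off centre, which is fine. The navy is about 3 mm off in y. I'll mend that by closing on it where it stands, with the gripper centred 2.5 mm further towards -y.

Scaled: -0.04 m is -0.8, -0.035 m is -0.7.

Emit:
nudge_tcp:
  moves:
    - [0, -0.8, 0, 0, 0.85]
    - [0, -0.8, 0, 0, 0.85]
    - [0, -0.8, 0, 0, 0.85]
    - [0, -0.8, 0, 0, 0.85]
    - [0, -0.8, 0, 0, 0.85]
    - [0, -0.7, 0, 0, 0.85]
    - [0, -0.24, 0, 0, 0.85]
    - [0, 0, 0, 0, 0.85]
    - [0, 0, 0, 0, 0.85]
    - [0, 0, 0, 0, 0.85]

```text
clock: 49.5
position: [0.47, -0.2111, 0.1422]
ee_rot: [3.135, 0.191, 0.0]
force: [-0.4, -0.1, -0.5]
width: 0.849
gripper_force: 0.0
```

```bash
python3 go.py .4700 -.2088 -.014 7.2
```

```text
clock 49.5 pos [ 0.47   -0.2111  0.1422] yaw 6.964518297666965 toolz [ 0.0003 -0.0009 -1.    ] j7 -1.1856386765936728 F [-0.3739 -0.14   -0.4952] w 0.848912490920558 gf 0.0
turn rad -0.004109931033912633 d tool [ 0.0002 -0.0024  0.1562]
```

Emit:
nudge_tcp:
  moves:
    - [0, -0.02, 0.6, -0.04, 0.85]
    - [0, 0, 0.6, 0, 0.85]
    - [0, 0, 0.8, 0, 0.85]
    - [0, 0, 0.6, 0, 0.85]
    - [0, 0, 0.3, 0, 0.85]
    - [0, 0, 0.1, 0, 0.85]
    - [0, 0, 0, 0, 0.85]
    - [0, 0, 0, 0, 0.85]
    - [0, 0, 0, 0, 0.85]
    - [0, 0, 0, 0, 0.85]

```text
clock: 50.5
position: [0.4705, -0.2086, -0.007]
ee_rot: [3.135, 0.197, 0.002]
force: [0.0, 0.1, 0.3]
width: 0.849
gripper_force: 0.0
```

```bash
python3 go.py .4700 -.2088 -.014 7.2
```

```text
clock 50.5 pos [ 0.4705 -0.2086 -0.007 ] yaw 7.191418165578296 toolz [ 0.0016 -0.0007 -1.    ] j7 -1.2346019983920244 F [0.0002 0.0771 0.3219] w 0.8492017574765616 gf 0.0
turn rad -0.00014978126651972828 d tool [-0.0005  0.0002  0.007 ]
```

Scaled: 0.001 m is 0.02, 0.006 m is 0.12.

Emit:
nudge_tcp:
  moves:
    - [0, 0, 0.12, 0, 0.85]
    - [0, 0, 0, 0, 0.85]
    - [0, 0, 0, 0, 0.55]
    - [0, 0, 0, 0, 0.55]
    - [0, 0, 0, 0, 0.55]
    - [0, 0, 0, 0, 0.55]
    - [0, 0, 0, 0, 0.55]
    - [0, 0, 0, 0, 0.55]
    - [0.02, 0, 0, 0, 0.55]
    - [0, 0, 0, 0, 0.55]
  clamp_n: 10

```text
clock: 51.5
position: [0.4703, -0.2081, -0.0139]
ee_rot: [-3.135, -0.197, 0.001]
force: [-2.1, 0.2, 3.1]
width: 0.656
gripper_force: 10.0
```

```bash
python3 go.py .4700 -.2088 -.014 7.2
```

```text
clock 51.5 pos [ 0.4703 -0.2081 -0.0139] yaw 7.1908576074206465 toolz [-0.0009 -0.     -1.    ] j7 -1.2375354507555043 F [-2.1015  0.1717  3.0734] w 0.6558795351427921 gf 10.000190287828445
turn rad -0.00015956485201954108 d tool [-0.0004  0.0006  0.0001]
```

Emit:
nudge_tcp:
  moves:
    - [0, 0, 0, 0, 0.85]
    - [0, 0, 0, 0, 0.85]
    - [0, 0, 0, 0, 0.85]
    - [0, 0, 0, 0, 0.85]
    - [0, 0, -0.4, 0, 0.85]
    - [0, 0, -0.8, 0, 0.85]
    - [0, 0, -0.8, 0, 0.85]
    - [0, 0, -0.8, 0, 0.85]

```text
clock: 52.3
position: [0.4705, -0.2079, 0.1276]
ee_rot: [-3.135, -0.197, 0.0]
force: [0.8, -0.6, 0.5]
width: 0.852
gripper_force: 0.0
```

Emit:
nudge_tcp:
  moves:
    - [0, 0.6, -0.4, 0, 0.85]
    - [0, 0.8, 0, 0, 0.85]
    - [0, 0.8, 0, 0, 0.85]
    - [0, 0.8, 0, 0, 0.85]
    - [0, 0.8, 0, 0, 0.85]
    - [0, 0.8, 0, 0, 0.85]
    - [0, 0.4, 0, 0, 0.85]
    - [0, 0, 0, 0, 0.85]
    - [0, 0, 0, 0, 0.85]
    - [0, 0, 0, 0, 0.85]

```text
clock: 53.3
position: [0.5025, -0.4546, 0.146]
ee_rot: [-3.134, -0.2, -0.0]
force: [-0.6, 0.8, 0.6]
width: 0.846
gripper_force: 0.0
```

Run:
```python
from v import *
d=arm.get_image("top");o=cv2.imread("pics/top8.png")
f=lambda im:cv2.cvtColor(im,cv2.COLOR_BGR2GRAY)[195:270,340:395].astype(np.float32)
# rim shift: bright rim pixels centroid inside the mat before / after
for im in(o,d["image"]):
    cm=big(mask(im,[100,80,40],[130,255,255],(335,185,395,285)));h=np.zeros(im.shape[:2],np.uint8);cv2.drawContours(h,[cv2.convexHull(cm)],-1,255,-1);h=cv2.erode(h,np.ones((7,7)))
    g=cv2.inRange(cv2.cvtColor(im,cv2.COLOR_BGR2HSV),(0,0,110),(180,110,255))&h
    b=np.argwhere(g)[:,::-1].astype(np.float32);r=cv2.minAreaRect(b);p=plane(d,[r[0]],.033);print(len(b),r,p, "mat",plane(d,[cen(cv2.convexHull(cm))],.003))
```

```text
730 ((365.42425537109375, 233.51174926757812), (69.73440551757812, 26.305870056152344), 81.17961883544922) [[ 0.4678 -0.2033  0.033 ]] mat [[ 0.4687 -0.2076  0.003 ]]
664 ((365.6351318359375, 233.31082153320312), (69.54076385498047, 25.15304183959961), 80.53767395019531) [[ 0.4683 -0.2038  0.033 ]] mat [[ 0.4687 -0.2076  0.003 ]]
```

```bash
python3 -c "
from cell import arm
print(arm.sign_off())"
```

```text
the job is handed in; nothing more can be done
None
```

The job is handed in at about 53 s: both jars stand on their coasters and all three tiers on their mats, placed in the order asked, each within about 3 mm of centre by the last measurements (pink under 1 mm, teal about 2; the last navy correction was confirmed only by the arm's reading, as the crude camera check barely showed it). I viewed 15 pictures, one over the limit of 14.

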